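# Mix a settled tin on the press-to-run mixer

### The job

Mix the taller tin from the plywood rack: lift it out, stand it upright on the bench and let go, so that you can take it again by its other pair of sides. Lower it between the mixer's two steel cheeks onto the sprung pad and, keeping hold of it, press gently until the pad is fully down; keep it fully down for two seconds without leaning hard on it. Then ease up and leave the tin standing upright on the raised pad, with the short tin, hammer, pot and wood offcut left where they are.

Things in the scene. Friction and masses are not known exactly. Their poses are not given: they have to be found in the camera images.
- tin_center (a point): Centre (half-way up) of the taller tin: loose, closed, flat-topped metal tin with pale label band, 40 mm along its x, 60 along y, 120 tall (z), 0.3 to 0.45 kg. Starts upright in either slot of the rack. There the slot's walls, about 5 mm off, close in its +-y sides to 5 mm below its top; its +-x sides (40 mm apart) are free for fingers.
- short_tin_center (a point): Centre of the shorter tin (40 x 60 mm, 80 mm tall), loose in the rack's other slot, same axes. Bystander.
- rack: Fixed plywood rack, 90 mm along x, 170 along y, origin at centre of underside. Two slots centred at y = +-40 mm, floor 15 mm above the bench, between three walls 10 mm thick, 70 long in x, tops 125 above the bench, 70 apart. Open at the top, and at front and back (+-x) above lips 10 mm high (inner faces at x = +-34 mm).
- mixer: Fixed grey block 150 x 150 x 60 mm, origin at centre of underside, pad above its centre. Two steel cheeks, 44 mm long in x, at y = +-26 to +-32 mm, tops 180 mm above the bench. Their 52 mm gap takes the tin only with its 40 mm width across it (tin's y along mixer's x, either way round); the tin's 60 mm-apart sides then face +-x and are free for fingers.
- pad_top (a point): Centre of the upper face of the mixer's sprung pad, moving with it; 84 mm above the bench when the pad is up. Black rubber pad 80 mm along x, 44 mm along y; same axes as the mixer, z up. Nothing stands over the pad.
- pad (a joint): Travel of the pad: 0 m up (rest), 0.015 m fully down against its stop. The spring takes about 8 N to start moving and 14 N at full travel (the tin's weight included, so the tin alone does not sink it); it springs back when released. The stop is hard; over 80 N would dent the tin.
- hammer: Loose hammer lying at the far side of the bench. Bystander.
- pot: Loose terracotta-coloured open pot with two small handles, 84 mm across, 85 mm high, origin at its underside. Bystander.
- offcut: Loose flat wood offcut 90 x 140 x 20 mm, origin at its underside. Bystander.
Things that resemble listed ones, but are neither listed nor needed, are in the scene too. Of the things shaped like the mixer, the grey one is meant.

How it is judged:
By the outcome, as a careful person would: the job done as asked, in the order asked, and still so for the second after the job is handed in, with the robot touching nothing.
It also fails if it takes over 69 s, if anything falls off the work surface, if the arm or the gripper's body presses on something with over 40 N, if the wrist force passes 120 N, or if a joint passes its speed limit or range.

### The arm

A 7-joint arm with a two-finger parallel gripper is mounted at the origin on the work surface. World frame = base frame: x ahead of the robot, y to its left, z up, the work surface at z = 0. Lengths are in m, angles in rad, forces in N, time in s.
With the tool pointing down it reaches from about 0.425 to 1.025 m from the base axis. Payload 9.4 kg.
Tool frame: the origin (TCP) lies midway between the tips of the shut fingers; the grasp point (between the pads) lies 19 mm behind it (robot.grip_point_offset is the z of the grasp point in the tool frame, in m); z points along the fingers, y is the direction in which the jaws open and shut (so a half turn about z gives the same grasp; the last joint's range is limited). The gripper opens to 85 mm and grips with 20 to 120 N. Pads are 22 mm wide; open, the fingers measure 114 mm over their backs; the gripper's body (76 mm by 85 mm) begins 54 mm behind the grasp point. The pads swing forward as they close: fully open they stand 13 mm farther back than shut.
Start: joints at [-1.217, 0.599, -0.003, 1.599, 0.002, 0.943, -0.08], TCP at [0.303, 0.659, 0.231] pointing down, gripper open.
Joint ranges: [-2.57, 2.57], [-0.35, 1.97], [-1.29, 1.29], [0.11, 2.56], [-1.05, 4.19], [0.11, 1.86], [-2.63, 2.63]. Speed limits (rad/s): [2.22, 2.22, 3.01, 3.01, 3.14, 3.14, 3.14].

### API

Orientations are given as a 3x3 rotation matrix whose columns are the frame's x, y, z axes.
In Python, from bench import robot gives the robot as it stands.
- The arm moves only by the tool jog_arm, never from a script. Its argument "targets" is a list of rows, each an object of numbers: "tx", "ty", "tz": the shift along the tool's x, y, z in cm; "ax", "ay", "az": the turn, a rotation vector about the tool's x, y, z in degrees; "claw": the finger opening in cm, from 0 to 8.54. In form: [{"tx": .., "ty": .., "tz": .., "ax": .., "ay": .., "az": .., "claw": ..}, ...]. A call has exactly 10 rows; each row shifts and turns the commanded pose from where the row before left it, along the tool's axes as they then stand; what a row does not reach is not made up. A row lasts 1/10 s, in which the tool goes at most 50 mm and 8.59 degrees, less where a joint would pass 70% of its speed; a pose out of reach is approached as far as the arm can. A call is refused whole if a number of a shift passes 5 or a number of a turn 8.59, either way. A call with a gripper value outside its range is refused whole. The fingers move at their own pace and stop on an object; the grip force is fixed at half the most. Time passes only in rows, so rows that do not move let the fingers close, or fill a call up. It gives the time, the measured TCP pose, the force and the opening at its end, in the units of the state.
- robot.read_state(): the state, without advancing time (a new reading comes with each control period).
- robot.get_image(name): name is "scene" or "top" or "wrist"; returns a dict with "frame" (420x560x3 uint8, red, green, blue), "fx", "fy", "cx", "cy" (pixels), "k1" (the pictures are not rectified: a ray, as slopes to the right and down, at radius r is drawn at 1 + k1 r^2 times it, then the intrinsics apply), "origin" and "orientation" of the camera in the world; the wrist camera has in their place "T_tool_cam" (4x4, takes a point from camera to tool coordinates, whose origin is the TCP and whose axes are the flange's). Camera axes: x right, y down, z forward; pixel columns grow to the right and rows downward; lengths in m; the calibration is good to about 2 mm. A picture is of the moment at which its call begins: read the wrist's pose just before it. There is no depth.
- robot.close_job(): hands the job in, once; it reports no verdict.
The state is a dict: "clock": time; "qpos": joint angles; "qd": joint speeds; "joint_torque": joint torques, N m; "ee_pos": TCP position; "eef_rot": TCP orientation; "wrist_force": force on the tool from outside, world axes, zero at the start; "wrist_torque": the same for the moment, N m; "finger_gap": opening from 0.0 (shut) to 1.0 (fully open).
Only numpy, scipy, OpenCV 4.12 (cv2) and the standard library are available. Lean on these libraries where they do the work, as an engineer would, in place of code of your own. Each camera call takes 0.05 s, during which the arm holds its last target. There are 200 camera calls.

## Working session

There is one attempt and no reset: what is moved stays moved. The work goes in short steps, Python scripts to look and compute and a tool call to move; the robot and the scene stay as the last step left them, time stands still between calls to the robot, and variables do not carry over. Pictures are saved under pics/ and viewed, about 8 in all and at most 12, crops included, and the job is handed in when it is done.

Besides the shell and the picture viewer there is one more tool, called by a JSON object that holds its "op" and its "data". jog_arm: Moves the arm, as the interface text tells. Its arguments: {"type":"object","properties":{"targets":{"type":"array","items":{"type":"object","properties":{"tx":{"type":"number"},"ty":{"type":"number"},"tz":{"type":"number"},"ax":{"type":"number"},"ay":{"type":"number"},"az":{"type":"number"},"claw":{"type":"number"}}}}},"required":["targets"]}

```bash
mkdir -p pics; ls; cat > h.py <<'E'
import numpy as np, cv2, pickle
from bench import robot
def shot(n,f):
    s=robot.read_state(); d=robot.get_image(n)
    if n=='wrist':
        T=np.eye(4);T[:3,:3]=s['eef_rot'];T[:3,3]=s['ee_pos'];T=T@np.array(d['T_tool_cam']);d['origin']=T[:3,3];d['orientation']=T[:3,:3]
    pickle.dump(d,open(f'pics/{f}.pkl','wb')); cv2.imwrite(f'pics/{f}.png',d['frame'][:,:,::-1]); return d
def load(f): return pickle.load(open(f'pics/{f}.pkl','rb'))
def KD(d): return np.array([[d['fx'],0,d['cx']],[0,d['fy'],d['cy']],[0,0,1.]]),np.array([d['k1'],0,0,0,0.])
def ray(d,uv):
    K,D=KD(d); p=cv2.undistortPoints(np.array(uv,float).reshape(-1,1,2),K,D).reshape(-1,2)
    return np.c_[p,np.ones(len(p))]@np.array(d['orientation']).T
def atz(d,uv,z):
    r=ray(d,uv);o=np.array(d['origin']);return o+r*((np.broadcast_to(z,len(r))-o[2])/r[:,2])[:,None]
def proj(d,P):
    K,D=KD(d);R=np.array(d['orientation']);q=(np.array(P,float).reshape(-1,3)-np.array(d['origin']))@R
    return cv2.projectPoints(q,np.zeros(3),np.zeros(3),K,D)[0].reshape(-1,2)
np.set_printoptions(precision=4,suppress=True)
def rotated(d,uv):pass
E
python3 - <<'E'
from h import *
a=shot('top','top0');b=shot('scene','sc0')
for d in(a,b):print(d['origin'],d['orientation'],d['fx'],d['k1'])
s=robot.read_state();print(s)
E
```

```text
pics
[0.4435 0.0871 1.1546] [[-0.0179 -0.9992  0.0351]
 [-0.9995  0.0188  0.0256]
 [-0.0262 -0.0346 -0.9991]] 393.8876888482403 -0.08981204630041158
[ 1.3784 -0.2767  0.712 ] [[ 0.3948  0.5198 -0.7576]
 [ 0.9188 -0.2237  0.3253]
 [-0.0004 -0.8245 -0.5659]] 379.75317597687274 0.02375802658626662
{'clock': 0.1, 'qpos': array([-1.2167,  0.6001, -0.0025,  1.6   ,  0.0018,  0.9429, -0.0798]), 'qd': array([ 0.0007, -0.0011,  0.0002, -0.0033, -0.0003,  0.0004,  0.0005]), 'joint_torque': array([  0.0053, -77.7997,   1.57  , -25.8626,   0.0127,   0.0055,
         0.    ]), 'ee_pos': array([0.3026, 0.6584, 0.2305]), 'eef_rot': array([[-0.9087,  0.4175, -0.0005],
       [ 0.4175,  0.9087, -0.0013],
       [-0.0001, -0.0014, -1.    ]]), 'wrist_force': array([ 0.4808, -0.2495, -0.3145]), 'wrist_torque': array([-0.0461,  0.0069, -0.0092]), 'finger_gap': 0.9954299499120552}
```

View pics/top0.png

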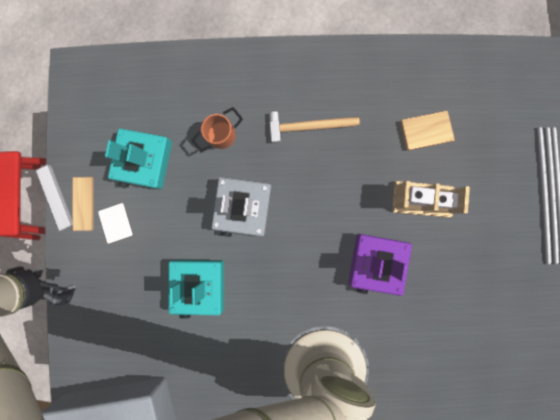

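View pics/sc0.png

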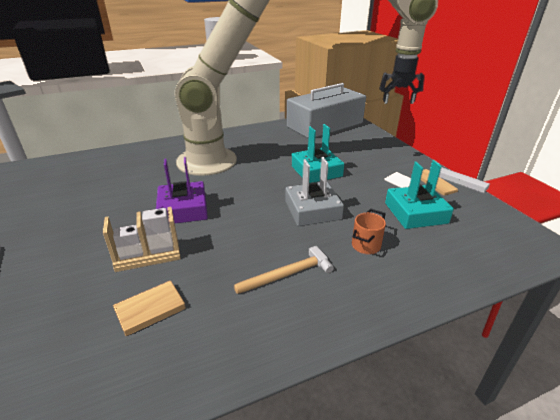

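The top view shows the rack at (430,199), with the taller tin in its left slot at about (422,196). The grey mixer is at (242,207). Next, one enlarged crop of each.

```bash
python3 - <<'E'
import cv2
a=cv2.imread('pics/top0.png')
r=a[170:230,380:480];m=a[170:245,200:280]
r=cv2.resize(r,(800,480),interpolation=cv2.INTER_CUBIC)
m=cv2.resize(m,(640,600),interpolation=cv2.INTER_CUBIC)
for im,u0,v0 in((r,380,170),(m,200,170)):
    for k in range(0,im.shape[1],80):cv2.putText(im,str(u0+k//8),(k,10),0,.35,(0,255,255));cv2.line(im,(k,12),(k,18),(0,255,255))
    for k in range(80,im.shape[0],80):cv2.putText(im,str(v0+k//8),(0,k+4),0,.35,(0,255,255))
cv2.imwrite('pics/r.png',r);cv2.imwrite('pics/m.png',m)
E
```

```text
(no output)
```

View pics/r.png

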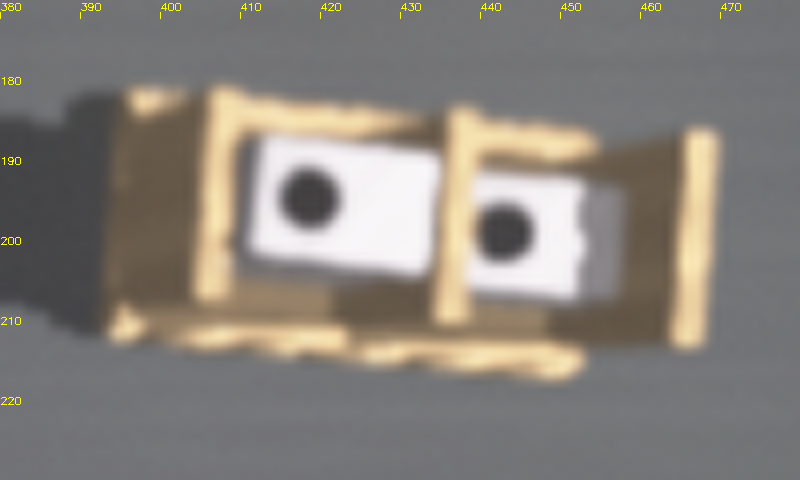

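View pics/m.png

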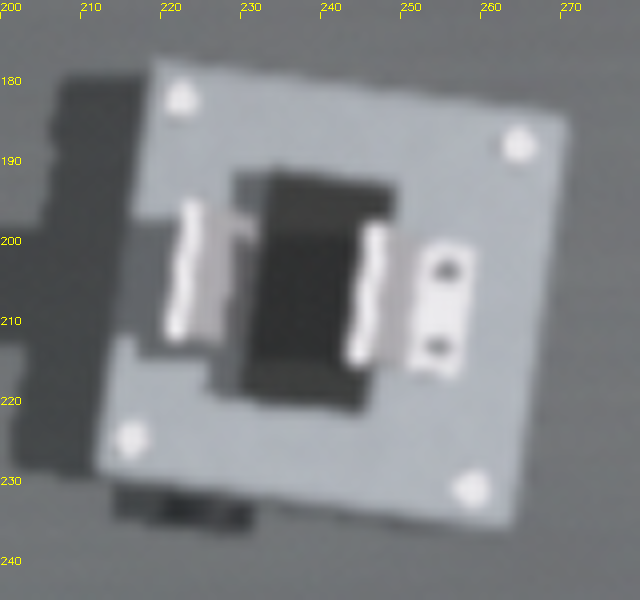

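```bash
python3 - <<'E'
from h import *
from scipy.optimize import least_squares
d=load('top0')
def fit(uv,L,z,n):
    P=atz(d,uv,z);L=np.array(L)
    f=lambda p:(np.c_[np.cos(p[2])*L[:,0]-np.sin(p[2])*L[:,1]+p[0],np.sin(p[2])*L[:,0]+np.cos(p[2])*L[:,1]+p[1]]-P[:,:2]).ravel()
    r=least_squares(f,[*P.mean(0)[:2],0]);print(n,r.x[:2],np.degrees(r.x[2]),'res mm',np.abs(r.fun).max()*1e3)
    return P
# image left=+y, up=+x
P=fit([(412.8,186.8),(435.2,189.2),(433.5,204),(411.2,201.2)],[(.02,.03),(.02,-.03),(-.02,-.03),(-.02,.03)],.135,'tin');print(P)
fit([(408,181.3),(406.2,207.3),(437.7,183.8),(436,210),(467.8,186.5),(465.8,213.2)],[(.035,.08),(-.035,.08),(.035,0),(-.035,0),(.035,-.08),(-.035,-.08)],.125,'rackwalls')
fit([(219,177.5),(270.5,184.5),(263.5,235.5),(212,229)],[(.075,.075),(.075,-.075),(-.075,-.075),(-.075,.075)],.06,'mixer')
fit([(223.8,195.3),(221.5,212.5),(247.2,198),(244.6,215.5)],[(.022,.029),(-.022,.029),(.022,-.029),(-.022,-.029)],.18,'cheeks')
# y of wall: cheeks
s=load('sc0')
E
```

```text
tin [ 0.497  -0.2535] -7.814304967002231 res mm 1.2982176687147406
[[ 0.5196 -0.2268  0.135 ]
 [ 0.5124 -0.2858  0.135 ]
 [ 0.4739 -0.28    0.135 ]
 [ 0.4823 -0.2215  0.135 ]]
rackwalls [ 0.4924 -0.2937] -6.183234167649457 res mm 0.872462123384321
mixer [0.4791 0.2302] -8.569409035716358 res mm 3.7260807861502765
cheeks [0.4786 0.2317] -8.32822986643649 res mm 0.7360578657683026
```

```bash
cat > plan.py <<'E'
import sys
from h import *
from scipy.spatial.transform import Rotation as Ro
# plan.py n x y z jawdeg : rows from measured pose to TCP target, tool down, jaws (tool y) along jawdeg
def plan(way,R=None,p=None):
    if R is None:
        s=robot.read_state();R,p=s['eef_rot'],s['ee_pos'];print('from',p,'jaw',np.degrees(np.arctan2(R[1,1],R[0,1])),'F',s['wrist_force'])
    R=np.array(R);p=np.array(p)
    for n,x,y,z,a in way:
        a=np.radians(a);ty=np.array([np.cos(a),np.sin(a),0]);tz=np.array([0,0,-1.]);G=np.c_[np.cross(ty,tz),ty,tz]
        w=Ro.from_matrix(R.T@G).as_rotvec();st=Ro.from_rotvec(w/n);dp=(np.array([x,y,z])-p)/n
        for i in range(int(n)):
            t=100*R.T@dp;wd=np.degrees(w/n)
            print(i,'t %.2f %.2f %.2f a %.2f %.2f %.2f'%(*t,*wd));R=R@st.as_matrix()
        p=np.array([x,y,z])
if __name__=='__main__':
    v=np.array(sys.argv[1:],float).reshape(-1,5);plan(v)
E
python3 plan.py 15 .57 .2 .36 29 15 .46 -.254 .36 -7; python3 -c "
from h import *
d=shot('wrist','w0');print(d['T_tool_cam'],d['fx'])"
```

```text
from [0.3026 0.6584 0.2305] jaw 65.32075074896709 F [ 0.4808 -0.2495 -0.3145]
0 t -2.90 -2.03 -0.86 a -0.00 0.00 2.42
1 t -2.98 -1.91 -0.86 a -0.00 0.00 2.42
2 t -3.06 -1.78 -0.86 a -0.00 0.00 2.42
3 t -3.13 -1.65 -0.86 a -0.00 0.00 2.42
4 t -3.20 -1.52 -0.86 a -0.00 0.00 2.42
5 t -3.26 -1.38 -0.86 a -0.00 0.00 2.42
6 t -3.31 -1.24 -0.86 a -0.00 0.00 2.42
7 t -3.36 -1.10 -0.86 a -0.00 0.00 2.42
8 t -3.41 -0.96 -0.86 a -0.00 0.00 2.42
9 t -3.44 -0.81 -0.86 a -0.00 0.00 2.42
10 t -3.47 -0.67 -0.86 a -0.00 0.00 2.42
11 t -3.50 -0.52 -0.86 a -0.00 0.00 2.42
12 t -3.52 -0.37 -0.86 a -0.00 0.00 2.42
13 t -3.53 -0.22 -0.86 a -0.00 0.00 2.42
14 t -3.54 -0.07 -0.86 a -0.00 0.00 2.42
0 t -2.29 -2.11 -0.00 a 0.00 -0.00 2.40
1 t -2.38 -2.01 -0.00 a 0.00 -0.00 2.40
2 t -2.46 -1.91 -0.00 a 0.00 -0.00 2.40
3 t -2.54 -1.80 -0.00 a 0.00 -0.00 2.40
4 t -2.61 -1.70 -0.00 a 0.00 -0.00 2.40
5 t -2.68 -1.59 -0.00 a 0.00 -0.00 2.40
6 t -2.74 -1.47 -0.00 a 0.00 -0.00 2.40
7 t -2.80 -1.36 -0.00 a 0.00 -0.00 2.40
8 t -2.86 -1.24 -0.00 a 0.00 -0.00 2.40
9 t -2.91 -1.12 -0.00 a 0.00 -0.00 2.40
10 t -2.95 -0.99 -0.00 a 0.00 -0.00 2.40
11 t -2.99 -0.87 -0.00 a 0.00 -0.00 2.40
12 t -3.02 -0.74 -0.00 a 0.00 -0.00 2.40
13 t -3.05 -0.62 -0.00 a 0.00 -0.00 2.40
14 t -3.08 -0.49 -0.00 a 0.00 -0.00 2.40
[[-0.0001 -0.9615 -0.2749  0.0699]
 [ 1.     -0.0001  0.      0.0013]
 [-0.     -0.2749  0.9615 -0.1425]
 [ 0.      0.      0.      1.    ]] 357.8647328408536
```

{"op": "jog_arm", "data": {"targets": [{"tx": -2.9, "ty": -2.0, "tz": -0.9, "az": 2.4, "claw": 8.5}, {"tx": -3.0, "ty": -1.9, "tz": -0.9, "az": 2.4, "claw": 8.5}, {"tx": -3.1, "ty": -1.8, "tz": -0.9, "az": 2.4, "claw": 8.5}, {"tx": -3.1, "ty": -1.7, "tz": -0.9, "az": 2.4, "claw": 8.5}, {"tx": -3.2, "ty": -1.5, "tz": -0.9, "az": 2.4, "claw": 8.5}, {"tx": -3.3, "ty": -1.4, "tz": -0.9, "az": 2.4, "claw": 8.5}, {"tx": -3.3, "ty": -1.2, "tz": -0.9, "az": 2.4, "claw": 8.5}, {"tx": -3.4, "ty": -1.1, "tz": -0.9, "az": 2.4, "claw": 8.5}, {"tx": -3.4, "ty": -1.0, "tz": -0.9, "az": 2.4, "claw": 8.5}, {"tx": -3.4, "ty": -0.8, "tz": -0.9, "az": 2.4, "claw": 8.5}]}}

```text
invalid input
```

{"op": "jog_arm", "data": {"targets": [{"tx": -3.5, "ty": -0.7, "tz": -0.9, "az": 2.4, "claw": 8.5}, {"tx": -3.5, "ty": -0.5, "tz": -0.9, "az": 2.4, "claw": 8.5}, {"tx": -3.5, "ty": -0.4, "tz": -0.9, "az": 2.4, "claw": 8.5}, {"tx": -3.5, "ty": -0.2, "tz": -0.9, "az": 2.4, "claw": 8.5}, {"tx": -3.5, "ty": -0.1, "tz": -0.9, "az": 2.4, "claw": 8.5}, {"tx": -2.3, "ty": -2.1, "az": 2.4, "claw": 8.5}, {"tx": -2.4, "ty": -2.0, "az": 2.4, "claw": 8.5}, {"tx": -2.5, "ty": -1.9, "az": 2.4, "claw": 8.5}, {"tx": -2.5, "ty": -1.8, "az": 2.4, "claw": 8.5}, {"tx": -2.6, "ty": -1.7, "az": 2.4, "claw": 8.5}]}}

```text
invalid input
```

{"op": "jog_arm", "data": {"targets": [{"tx": -2.7, "ty": -1.6, "az": 2.4, "claw": 8.5}, {"tx": -2.7, "ty": -1.5, "az": 2.4, "claw": 8.5}, {"tx": -2.8, "ty": -1.4, "az": 2.4, "claw": 8.5}, {"tx": -2.9, "ty": -1.2, "az": 2.4, "claw": 8.5}, {"tx": -2.9, "ty": -1.1, "az": 2.4, "claw": 8.5}, {"tx": -2.9, "ty": -1.0, "az": 2.4, "claw": 8.5}, {"tx": -3.0, "ty": -0.9, "az": 2.4, "claw": 8.5}, {"tx": -3.0, "ty": -0.7, "az": 2.4, "claw": 8.5}, {"tx": -3.0, "ty": -0.6, "az": 2.4, "claw": 8.5}, {"tx": -3.1, "ty": -0.5, "az": 2.4, "claw": 8.5}]}}

```text
invalid input
```

```bash
python3 - <<'E'
from h import *
s=robot.read_state();print(s['clock'],s['ee_pos'],s['qpos'])
d=shot('wrist','w1')
# enlarge 1.4x
im=cv2.imread('pics/w1.png');cv2.imwrite('pics/w1b.png',cv2.resize(im,(784,588),interpolation=cv2.INTER_CUBIC))
print(proj(d,[[.497,-.2535,.135]]))
E
```

```text
0.15 [0.3026 0.6584 0.2306] [-1.2167  0.5999 -0.0025  1.5999  0.0018  0.9429 -0.0798]
[[-356.5539  659.8627]]
```

View pics/w1b.png

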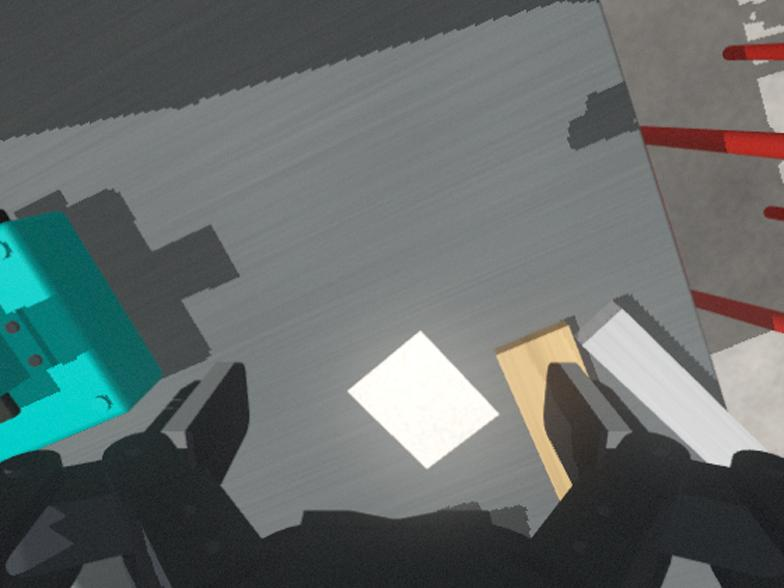

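The calls were refused, probably because every row must carry all seven keys. The arm has not moved and still looks at the start area. I'll resend with full rows.

{"op": "jog_arm", "data": {"targets": [{"tx": -2.9, "ty": -2.0, "tz": -0.9, "ax": 0, "ay": 0, "az": 2.4, "claw": 8.5}, {"tx": -3.0, "ty": -1.9, "tz": -0.9, "ax": 0, "ay": 0, "az": 2.4, "claw": 8.5}, {"tx": -3.1, "ty": -1.8, "tz": -0.9, "ax": 0, "ay": 0, "az": 2.4, "claw": 8.5}, {"tx": -3.1, "ty": -1.7, "tz": -0.9, "ax": 0, "ay": 0, "az": 2.4, "claw": 8.5}, {"tx": -3.2, "ty": -1.5, "tz": -0.9, "ax": 0, "ay": 0, "az": 2.4, "claw": 8.5}, {"tx": -3.3, "ty": -1.4, "tz": -0.9, "ax": 0, "ay": 0, "az": 2.4, "claw": 8.5}, {"tx": -3.3, "ty": -1.2, "tz": -0.9, "ax": 0, "ay": 0, "az": 2.4, "claw": 8.5}, {"tx": -3.4, "ty": -1.1, "tz": -0.9, "ax": 0, "ay": 0, "az": 2.4, "claw": 8.5}, {"tx": -3.4, "ty": -1.0, "tz": -0.9, "ax": 0, "ay": 0, "az": 2.4, "claw": 8.5}, {"tx": -3.4, "ty": -0.8, "tz": -0.9, "ax": 0, "ay": 0, "az": 2.4, "claw": 8.5}]}}

```text
clock: 1.2
ee_pos: [0.4824, 0.3516, 0.3217]
eef_rot: [[-0.659, 0.752, 0.0], [0.752, 0.659, -0.0], [-0.0, -0.0, -1.0]]
wrist_force: [-0.1, -0.8, -0.3]
finger_gap: 0.996
```

{"op": "jog_arm", "data": {"targets": [{"tx": -3.5, "ty": -0.7, "tz": -0.9, "ax": 0, "ay": 0, "az": 2.4, "claw": 8.5}, {"tx": -3.5, "ty": -0.5, "tz": -0.9, "ax": 0, "ay": 0, "az": 2.4, "claw": 8.5}, {"tx": -3.5, "ty": -0.4, "tz": -0.9, "ax": 0, "ay": 0, "az": 2.4, "claw": 8.5}, {"tx": -3.5, "ty": -0.2, "tz": -0.9, "ax": 0, "ay": 0, "az": 2.4, "claw": 8.5}, {"tx": -3.5, "ty": -0.1, "tz": -0.9, "ax": 0, "ay": 0, "az": 2.4, "claw": 8.5}, {"tx": -2.3, "ty": -2.1, "tz": 0, "ax": 0, "ay": 0, "az": 2.4, "claw": 8.5}, {"tx": -2.4, "ty": -2.0, "tz": 0, "ax": 0, "ay": 0, "az": 2.4, "claw": 8.5}, {"tx": -2.5, "ty": -1.9, "tz": 0, "ax": 0, "ay": 0, "az": 2.4, "claw": 8.5}, {"tx": -2.5, "ty": -1.8, "tz": 0, "ax": 0, "ay": 0, "az": 2.4, "claw": 8.5}, {"tx": -2.6, "ty": -1.7, "tz": 0, "ax": 0, "ay": 0, "az": 2.4, "claw": 8.5}]}}

```text
clock: 2.2
ee_pos: [0.5348, 0.0477, 0.3663]
eef_rot: [[-0.296, 0.955, 0.0], [0.955, 0.296, 0.0], [0.0, 0.0, -1.0]]
wrist_force: [-0.1, -0.7, -0.1]
finger_gap: 0.994
```

{"op": "jog_arm", "data": {"targets": [{"tx": -2.7, "ty": -1.6, "tz": 0, "ax": 0, "ay": 0, "az": 2.4, "claw": 8.5}, {"tx": -2.7, "ty": -1.5, "tz": 0, "ax": 0, "ay": 0, "az": 2.4, "claw": 8.5}, {"tx": -2.8, "ty": -1.4, "tz": 0, "ax": 0, "ay": 0, "az": 2.4, "claw": 8.5}, {"tx": -2.9, "ty": -1.2, "tz": 0, "ax": 0, "ay": 0, "az": 2.4, "claw": 8.5}, {"tx": -2.9, "ty": -1.1, "tz": 0, "ax": 0, "ay": 0, "az": 2.4, "claw": 8.5}, {"tx": -2.9, "ty": -1.0, "tz": 0, "ax": 0, "ay": 0, "az": 2.4, "claw": 8.5}, {"tx": -3.0, "ty": -0.9, "tz": 0, "ax": 0, "ay": 0, "az": 2.4, "claw": 8.5}, {"tx": -3.0, "ty": -0.7, "tz": 0, "ax": 0, "ay": 0, "az": 2.4, "claw": 8.5}, {"tx": -3.0, "ty": -0.6, "tz": 0, "ax": 0, "ay": 0, "az": 2.4, "claw": 8.5}, {"tx": -3.1, "ty": -0.5, "tz": 0, "ax": 0, "ay": 0, "az": 2.4, "claw": 8.5}]}}

```text
clock: 3.2
ee_pos: [0.4628, -0.2543, 0.3664]
eef_rot: [[0.118, 0.993, 0.0], [0.993, -0.118, 0.0], [0.0, 0.0, -1.0]]
wrist_force: [0.3, 0.0, -0.4]
finger_gap: 0.993
```

```bash
python3 - <<'E'
from h import *
s=robot.read_state();print(s['clock'],s['ee_pos'],s['qpos'])
d=shot('wrist','w1')
im=cv2.imread('pics/w1.png');c=proj(d,[[.497,-.2535,.135]])[0];print(c)
u0,v0=[int(np.clip(x,0,m)) for x,m in zip(c-[130,100],(300,220))];print(u0,v0)
cv2.imwrite('pics/w1b.png',cv2.resize(im[v0:v0+200,u0:u0+260],(780,600),interpolation=cv2.INTER_CUBIC))
E
```

```text
3.2 [ 0.4628 -0.2543  0.3664] [-0.0482  0.2402  0.564   1.898  -0.1481  1.0441  0.459 ]
[314.4594 163.8362]
184 63
```

View pics/w1b.png

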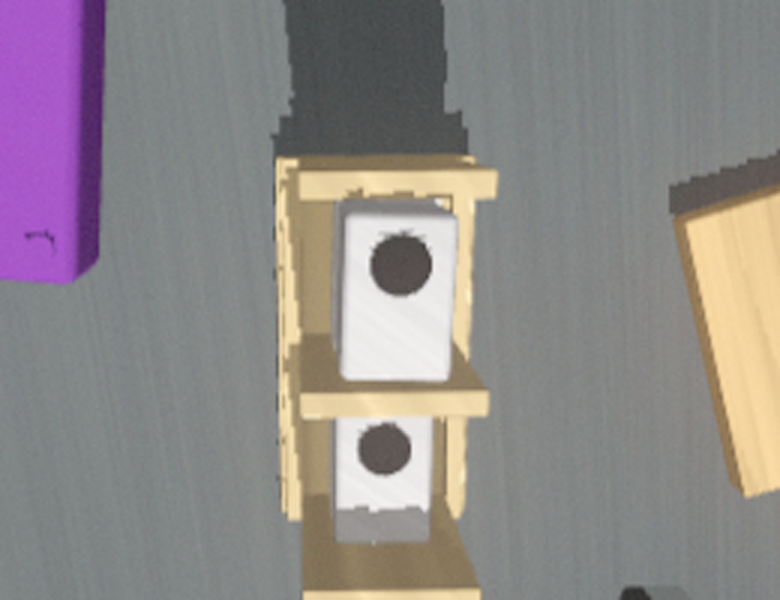

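The wrist crop (3x) shows the tall tin's top with corners at (344,210), (457,212), (451,380) and (342,380), free in front and behind.

```bash
python3 - <<'E'
from h import *
d=load('w1')
c=np.array([(344,210),(457,212),(451,380),(342,380)])/3+[184,63]
P=atz(d,c,.135);print(P,P.mean(0))
L=lambda i,j:(np.linalg.norm(P[i]-P[j]),np.degrees(np.arctan2(*(P[j]-P[i])[1::-1])))
print(L(0,1),L(3,2),L(3,0),L(2,1))
# middle + left wall ends at z .125
w=np.array([(299,180),(497,182),(301,402),(489,402)])/3+[184,63]
W=atz(d,w,.125);print(W)
E
python3 plan.py 6 .497 -.253 .20 -7 6 .497 -.253 .086 -7
```

```text
[[ 0.4839 -0.2196  0.135 ]
 [ 0.5224 -0.2249  0.135 ]
 [ 0.5156 -0.284   0.135 ]
 [ 0.4767 -0.2794  0.135 ]] [ 0.4996 -0.252   0.135 ]
(np.float64(0.038877968584671435), np.float64(-7.782839500418834)) (np.float64(0.039139809926887446), np.float64(-6.795454316942903)) (np.float64(0.0602271196665072), np.float64(83.21638148517593)) (np.float64(0.05955782119921925), np.float64(83.47396553764749))
[[ 0.4696 -0.2084  0.125 ]
 [ 0.5385 -0.2172  0.125 ]
 [ 0.4609 -0.2885  0.125 ]
 [ 0.5301 -0.2968  0.125 ]]
from [ 0.4609 -0.2595  0.3668] jaw -7.236515628313224 F [-1.8622 -4.6496  1.4429]
0 t 0.19 0.58 2.78 a 0.01 0.03 -0.04
1 t 0.19 0.58 2.78 a 0.01 0.03 -0.04
2 t 0.19 0.58 2.78 a 0.01 0.03 -0.04
3 t 0.19 0.58 2.78 a 0.01 0.03 -0.04
4 t 0.18 0.58 2.78 a 0.01 0.03 -0.04
5 t 0.18 0.58 2.78 a 0.01 0.03 -0.04
0 t 0.00 0.00 1.90 a -0.00 0.00 -0.00
1 t 0.00 0.00 1.90 a -0.00 0.00 -0.00
2 t 0.00 0.00 1.90 a -0.00 0.00 -0.00
3 t 0.00 0.00 1.90 a -0.00 0.00 -0.00
4 t 0.00 0.00 1.90 a -0.00 0.00 -0.00
5 t 0.00 0.00 1.90 a -0.00 0.00 -0.00
```

{"op": "jog_arm", "data": {"targets": [{"tx": 0.2, "ty": 0.6, "tz": 2.4, "ax": 0, "ay": 0, "az": 0, "claw": 8.5}, {"tx": 0.2, "ty": 0.6, "tz": 2.8, "ax": 0, "ay": 0, "az": 0, "claw": 8.5}, {"tx": 0.2, "ty": 0.6, "tz": 2.8, "ax": 0, "ay": 0, "az": 0, "claw": 8.5}, {"tx": 0.2, "ty": 0.6, "tz": 2.8, "ax": 0, "ay": 0, "az": 0, "claw": 8.5}, {"tx": 0.2, "ty": 0.6, "tz": 2.8, "ax": 0, "ay": 0, "az": 0, "claw": 8.5}, {"tx": 0.2, "ty": 0.6, "tz": 2.4, "ax": 0, "ay": 0, "az": 0, "claw": 8.5}, {"tx": 0, "ty": 0, "tz": 0.5, "ax": 0, "ay": 0, "az": 0, "claw": 8.5}, {"tx": 0, "ty": 0, "tz": 0, "ax": 0, "ay": 0, "az": 0, "claw": 8.5}, {"tx": 0, "ty": 0, "tz": 0, "ax": 0, "ay": 0, "az": 0, "claw": 8.5}, {"tx": 0, "ty": 0, "tz": 0, "ax": 0, "ay": 0, "az": 0, "claw": 8.5}]}}

```text
clock: 4.25
ee_pos: [0.5011, -0.2458, 0.2027]
eef_rot: [[0.117, 0.993, 0.002], [0.993, -0.117, -0.001], [-0.0, 0.002, -1.0]]
wrist_force: [0.7, -0.4, 0.0]
finger_gap: 0.996
```

{"op": "jog_arm", "data": {"targets": [{"tx": -0.7, "ty": -0.2, "tz": 1.0, "ax": 0, "ay": 0, "az": 0, "claw": 8.5}, {"tx": 0, "ty": 0, "tz": 2.0, "ax": 0, "ay": 0, "az": 0, "claw": 8.5}, {"tx": 0, "ty": 0, "tz": 2.5, "ax": 0, "ay": 0, "az": 0, "claw": 8.5}, {"tx": 0, "ty": 0, "tz": 2.5, "ax": 0, "ay": 0, "az": 0, "claw": 8.5}, {"tx": 0, "ty": 0, "tz": 2.0, "ax": 0, "ay": 0, "az": 0, "claw": 8.5}, {"tx": 0, "ty": 0, "tz": 1.2, "ax": 0, "ay": 0, "az": 0, "claw": 8.5}, {"tx": 0, "ty": 0, "tz": 0.5, "ax": 0, "ay": 0, "az": 0, "claw": 8.5}, {"tx": 0, "ty": 0, "tz": 0, "ax": 0, "ay": 0, "az": 0, "claw": 8.5}, {"tx": 0, "ty": 0, "tz": 0, "ax": 0, "ay": 0, "az": 0, "claw": 8.5}, {"tx": 0, "ty": 0, "tz": 0, "ax": 0, "ay": 0, "az": 0, "claw": 8.5}]}}

```text
clock: 5.25
ee_pos: [0.4985, -0.2523, 0.0851]
eef_rot: [[0.116, 0.993, 0.001], [0.993, -0.116, -0.001], [-0.0, 0.001, -1.0]]
wrist_force: [-0.1, 1.1, 0.2]
finger_gap: 0.995
```

{"op": "jog_arm", "data": {"targets": [{"tx": 0, "ty": 0, "tz": 0, "ax": 0, "ay": 0, "az": 0, "claw": 4.5}, {"tx": 0, "ty": 0, "tz": 0, "ax": 0, "ay": 0, "az": 0, "claw": 4.5}, {"tx": 0, "ty": 0, "tz": 0, "ax": 0, "ay": 0, "az": 0, "claw": 3}, {"tx": 0, "ty": 0, "tz": 0, "ax": 0, "ay": 0, "az": 0, "claw": 3}, {"tx": 0, "ty": 0, "tz": 0, "ax": 0, "ay": 0, "az": 0, "claw": 3}, {"tx": 0, "ty": 0, "tz": 0, "ax": 0, "ay": 0, "az": 0, "claw": 3}, {"tx": 0, "ty": 0, "tz": 0, "ax": 0, "ay": 0, "az": 0, "claw": 3}, {"tx": 0, "ty": 0, "tz": 0, "ax": 0, "ay": 0, "az": 0, "claw": 3}, {"tx": 0, "ty": 0, "tz": 0, "ax": 0, "ay": 0, "az": 0, "claw": 3}, {"tx": 0, "ty": 0, "tz": 0, "ax": 0, "ay": 0, "az": 0, "claw": 3}]}}

```text
clock: 6.25
ee_pos: [0.4985, -0.2521, 0.0847]
eef_rot: [[0.116, 0.993, 0.001], [0.993, -0.116, -0.0], [-0.0, 0.001, -1.0]]
wrist_force: [0.1, 0.3, 5.6]
finger_gap: 0.462
```

{"op": "jog_arm", "data": {"targets": [{"tx": 0, "ty": 0, "tz": -0.3, "ax": 0, "ay": 0, "az": 0, "claw": 3}, {"tx": 0, "ty": 0, "tz": -0.8, "ax": 0, "ay": 0, "az": 0, "claw": 3}, {"tx": 0, "ty": 0, "tz": -1.2, "ax": 0, "ay": 0, "az": 0, "claw": 3}, {"tx": 0, "ty": 0, "tz": -1.8, "ax": 0, "ay": 0, "az": 0, "claw": 3}, {"tx": 0, "ty": 0, "tz": -2.2, "ax": 0, "ay": 0, "az": 0, "claw": 3}, {"tx": 0, "ty": 0, "tz": -2.5, "ax": 0, "ay": 0, "az": 0, "claw": 3}, {"tx": 0, "ty": 0, "tz": -2.5, "ax": 0, "ay": 0, "az": 0, "claw": 3}, {"tx": 0, "ty": 0, "tz": -2.2, "ax": 0, "ay": 0, "az": 0, "claw": 3}, {"tx": 0, "ty": 0, "tz": -1.5, "ax": 0, "ay": 0, "az": 0, "claw": 3}, {"tx": 0, "ty": 0, "tz": -0.8, "ax": 0, "ay": 0, "az": 0, "claw": 3}]}}

```text
clock: 7.25
ee_pos: [0.4981, -0.2522, 0.2443]
eef_rot: [[0.117, 0.993, 0.002], [0.993, -0.117, -0.001], [-0.0, 0.002, -1.0]]
wrist_force: [0.4, 1.2, -5.1]
finger_gap: 0.464
```

```bash
python3 - <<'E'
from h import *
s=robot.read_state();print(s['clock'],s['ee_pos'],s['wrist_force'],s['finger_gap'])
E
python3 plan.py 10 .52 0 .243 -7
```

```text
7.25 [ 0.4981 -0.2522  0.2443] [ 0.4031  1.2148 -5.1133] 0.4635635123766362
from [ 0.4981 -0.2522  0.2443] jaw -6.691849733923136 F [ 0.4031  1.2148 -5.1133]
0 t 2.53 -0.08 0.01 a 0.01 0.00 0.03
1 t 2.53 -0.08 0.01 a 0.01 0.00 0.03
2 t 2.53 -0.08 0.01 a 0.01 0.00 0.03
3 t 2.53 -0.08 0.01 a 0.01 0.00 0.03
4 t 2.53 -0.08 0.01 a 0.01 0.00 0.03
5 t 2.53 -0.08 0.01 a 0.01 0.00 0.03
6 t 2.53 -0.08 0.01 a 0.01 0.00 0.03
7 t 2.53 -0.09 0.01 a 0.01 0.00 0.03
8 t 2.53 -0.09 0.01 a 0.01 0.00 0.03
9 t 2.53 -0.09 0.01 a 0.01 0.00 0.03
```

```bash
python3 plan.py 10 .52 0 .244 38
```

```text
from [ 0.4981 -0.2522  0.2443] jaw -6.691849733923136 F [ 0.4031  1.2148 -5.1133]
0 t 2.53 -0.08 0.00 a 0.01 0.01 -4.47
1 t 2.53 0.12 0.00 a 0.01 0.01 -4.47
2 t 2.51 0.32 0.00 a 0.01 0.01 -4.47
3 t 2.48 0.51 0.00 a 0.01 0.01 -4.47
4 t 2.43 0.70 0.00 a 0.01 0.01 -4.47
5 t 2.37 0.89 0.00 a 0.01 0.01 -4.47
6 t 2.29 1.07 0.00 a 0.01 0.01 -4.47
7 t 2.20 1.25 0.00 a 0.01 0.01 -4.47
8 t 2.10 1.42 0.00 a 0.01 0.01 -4.47
9 t 1.98 1.58 0.00 a 0.01 0.01 -4.47
```

{"op": "jog_arm", "data": {"targets": [{"tx": 2.5, "ty": -0.1, "tz": 0, "ax": 0, "ay": 0, "az": -4.5, "claw": 3}, {"tx": 2.5, "ty": 0.1, "tz": 0, "ax": 0, "ay": 0, "az": -4.5, "claw": 3}, {"tx": 2.5, "ty": 0.3, "tz": 0, "ax": 0, "ay": 0, "az": -4.5, "claw": 3}, {"tx": 2.5, "ty": 0.5, "tz": 0, "ax": 0, "ay": 0, "az": -4.5, "claw": 3}, {"tx": 2.4, "ty": 0.7, "tz": 0, "ax": 0, "ay": 0, "az": -4.5, "claw": 3}, {"tx": 2.4, "ty": 0.9, "tz": 0, "ax": 0, "ay": 0, "az": -4.5, "claw": 3}, {"tx": 2.3, "ty": 1.1, "tz": 0, "ax": 0, "ay": 0, "az": -4.5, "claw": 3}, {"tx": 2.2, "ty": 1.2, "tz": 0, "ax": 0, "ay": 0, "az": -4.5, "claw": 3}, {"tx": 2.1, "ty": 1.4, "tz": 0, "ax": 0, "ay": 0, "az": -4.5, "claw": 3}, {"tx": 2.0, "ty": 1.6, "tz": 0, "ax": 0, "ay": 0, "az": -4.5, "claw": 3}]}}

```text
clock: 8.25
ee_pos: [0.5177, 0.0007, 0.2423]
eef_rot: [[-0.622, 0.783, -0.001], [0.783, 0.622, -0.0], [0.0, -0.001, -1.0]]
wrist_force: [-0.3, -0.2, -4.8]
finger_gap: 0.461
```

{"op": "jog_arm", "data": {"targets": [{"tx": 0, "ty": 0, "tz": 0, "ax": 0, "ay": 0, "az": 0, "claw": 3}, {"tx": 0, "ty": 0, "tz": 0, "ax": 0, "ay": 0, "az": 0, "claw": 3}, {"tx": 0, "ty": 0, "tz": 1.5, "ax": 0, "ay": 0, "az": 0, "claw": 3}, {"tx": 0, "ty": 0, "tz": 2.5, "ax": 0, "ay": 0, "az": 0, "claw": 3}, {"tx": 0, "ty": 0, "tz": 3.5, "ax": 0, "ay": 0, "az": 0, "claw": 3}, {"tx": 0, "ty": 0, "tz": 3.5, "ax": 0, "ay": 0, "az": 0, "claw": 3}, {"tx": 0, "ty": 0, "tz": 2.5, "ax": 0, "ay": 0, "az": 0, "claw": 3}, {"tx": 0, "ty": 0, "tz": 1.2, "ax": 0, "ay": 0, "az": 0, "claw": 3}, {"tx": 0, "ty": 0, "tz": 0.5, "ax": 0, "ay": 0, "az": 0, "claw": 3}, {"tx": 0, "ty": 0, "tz": 0, "ax": 0, "ay": 0, "az": 0, "claw": 3}]}}

```text
clock: 9.25
ee_pos: [0.5185, -0.0007, 0.0904]
eef_rot: [[-0.619, 0.785, -0.0], [0.785, 0.619, -0.0], [-0.0, -0.0, -1.0]]
wrist_force: [-0.2, -0.2, -4.5]
finger_gap: 0.466
```

{"op": "jog_arm", "data": {"targets": [{"tx": 0, "ty": 0, "tz": 0.6, "ax": 0, "ay": 0, "az": 0, "claw": 3}, {"tx": 0, "ty": 0, "tz": 0.5, "ax": 0, "ay": 0, "az": 0, "claw": 3}, {"tx": 0, "ty": 0, "tz": 0.3, "ax": 0, "ay": 0, "az": 0, "claw": 3}, {"tx": 0, "ty": 0, "tz": 0.2, "ax": 0, "ay": 0, "az": 0, "claw": 3}, {"tx": 0, "ty": 0, "tz": 0.1, "ax": 0, "ay": 0, "az": 0, "claw": 3}, {"tx": 0, "ty": 0, "tz": 0.1, "ax": 0, "ay": 0, "az": 0, "claw": 3}, {"tx": 0, "ty": 0, "tz": 0.1, "ax": 0, "ay": 0, "az": 0, "claw": 3}, {"tx": 0, "ty": 0, "tz": 0.1, "ax": 0, "ay": 0, "az": 0, "claw": 3}, {"tx": 0, "ty": 0, "tz": 0, "ax": 0, "ay": 0, "az": 0, "claw": 3}, {"tx": 0, "ty": 0, "tz": 0, "ax": 0, "ay": 0, "az": 0, "claw": 3}]}}

```text
clock: 10.25
ee_pos: [0.5183, -0.0001, 0.0703]
eef_rot: [[-0.62, 0.785, 0.0], [0.785, 0.62, -0.0], [-0.0, 0.0, -1.0]]
wrist_force: [0.3, 0.3, -4.4]
finger_gap: 0.461
```

{"op": "jog_arm", "data": {"targets": [{"tx": 0, "ty": 0, "tz": 0.05, "ax": 0, "ay": 0, "az": 0, "claw": 3}, {"tx": 0, "ty": 0, "tz": 0, "ax": 0, "ay": 0, "az": 0, "claw": 3}, {"tx": 0, "ty": 0, "tz": 0.05, "ax": 0, "ay": 0, "az": 0, "claw": 3}, {"tx": 0, "ty": 0, "tz": 0, "ax": 0, "ay": 0, "az": 0, "claw": 3}, {"tx": 0, "ty": 0, "tz": 0.05, "ax": 0, "ay": 0, "az": 0, "claw": 3}, {"tx": 0, "ty": 0, "tz": 0, "ax": 0, "ay": 0, "az": 0, "claw": 3}, {"tx": 0, "ty": 0, "tz": 0, "ax": 0, "ay": 0, "az": 0, "claw": 3}, {"tx": 0, "ty": 0, "tz": 0, "ax": 0, "ay": 0, "az": 0, "claw": 3}, {"tx": 0, "ty": 0, "tz": 0, "ax": 0, "ay": 0, "az": 0, "claw": 3}, {"tx": 0, "ty": 0, "tz": 0, "ax": 0, "ay": 0, "az": 0, "claw": 3}]}}

```text
clock: 11.25
ee_pos: [0.5184, -0.0001, 0.0697]
eef_rot: [[-0.62, 0.785, 0.001], [0.785, 0.62, 0.0], [-0.0, 0.001, -1.0]]
wrist_force: [-2.0, -0.2, 12.2]
finger_gap: 0.463
```

{"op": "jog_arm", "data": {"targets": [{"tx": 0, "ty": 0, "tz": -0.05, "ax": 0, "ay": 0, "az": 0, "claw": 3}, {"tx": 0, "ty": 0, "tz": 0, "ax": 0, "ay": 0, "az": 0, "claw": 4.3}, {"tx": 0, "ty": 0, "tz": 0, "ax": 0, "ay": 0, "az": 0, "claw": 4.6}, {"tx": 0, "ty": 0, "tz": 0, "ax": 0, "ay": 0, "az": 0, "claw": 5.5}, {"tx": 0, "ty": 0, "tz": 0, "ax": 0, "ay": 0, "az": 0, "claw": 7}, {"tx": 0, "ty": 0, "tz": 0, "ax": 0, "ay": 0, "az": 0, "claw": 8.5}, {"tx": 0, "ty": 0, "tz": 0, "ax": 0, "ay": 0, "az": 0, "claw": 8.5}, {"tx": 0, "ty": 0, "tz": 0, "ax": 0, "ay": 0, "az": 0, "claw": 8.5}, {"tx": 0, "ty": 0, "tz": 0, "ax": 0, "ay": 0, "az": 0, "claw": 8.5}, {"tx": 0, "ty": 0, "tz": 0, "ax": 0, "ay": 0, "az": 0, "claw": 8.5}]}}

```text
clock: 12.25
ee_pos: [0.5183, -0.0001, 0.0693]
eef_rot: [[-0.62, 0.785, 0.0], [0.785, 0.62, -0.0], [-0.0, 0.0, -1.0]]
wrist_force: [0.1, 1.4, 0.7]
finger_gap: 0.991
```

{"op": "jog_arm", "data": {"targets": [{"tx": 0, "ty": 0, "tz": -0.5, "ax": 0, "ay": 0, "az": 0, "claw": 8.5}, {"tx": 0, "ty": 0, "tz": -1.0, "ax": 0, "ay": 0, "az": 0, "claw": 8.5}, {"tx": 0, "ty": 0, "tz": -2.0, "ax": 0, "ay": 0, "az": 0, "claw": 8.5}, {"tx": 0, "ty": 0, "tz": -3.0, "ax": 0, "ay": 0, "az": 0, "claw": 8.5}, {"tx": 0, "ty": 0, "tz": -3.0, "ax": 0, "ay": 0, "az": 0, "claw": 8.5}, {"tx": 0, "ty": 0, "tz": -3.0, "ax": 0, "ay": 0, "az": 0, "claw": 8.5}, {"tx": 0, "ty": 0, "tz": -2.5, "ax": 0, "ay": 0, "az": 8, "claw": 8.5}, {"tx": 0, "ty": 0, "tz": 0, "ax": 0, "ay": 0, "az": 8, "claw": 8.5}, {"tx": 0, "ty": 0, "tz": 0, "ax": 0, "ay": 0, "az": 8, "claw": 8.5}, {"tx": 0, "ty": 0, "tz": 0, "ax": 0, "ay": 0, "az": 8, "claw": 8.5}]}}

```text
clock: 13.25
ee_pos: [0.5182, -0.0, 0.2206]
eef_rot: [[-0.104, 0.995, 0.001], [0.995, 0.104, 0.001], [0.001, 0.001, -1.0]]
wrist_force: [0.3, -0.0, 0.5]
finger_gap: 0.994
```

{"op": "jog_arm", "data": {"targets": [{"tx": 0, "ty": 0, "tz": 0, "ax": 0, "ay": 0, "az": 8, "claw": 8.5}, {"tx": 0, "ty": 0, "tz": 0, "ax": 0, "ay": 0, "az": 8, "claw": 8.5}, {"tx": 0, "ty": 0, "tz": 0, "ax": 0, "ay": 0, "az": 8, "claw": 8.5}, {"tx": 0, "ty": 0, "tz": 0, "ax": 0, "ay": 0, "az": 8, "claw": 8.5}, {"tx": 0, "ty": 0, "tz": 0, "ax": 0, "ay": 0, "az": 8, "claw": 8.5}, {"tx": 0, "ty": 0, "tz": 0, "ax": 0, "ay": 0, "az": 8, "claw": 8.5}, {"tx": 0, "ty": 0, "tz": 0, "ax": 0, "ay": 0, "az": 8, "claw": 8.5}, {"tx": 0, "ty": 0, "tz": 0, "ax": 0, "ay": 0, "az": 2, "claw": 8.5}, {"tx": 0, "ty": 0, "tz": 0, "ax": 0, "ay": 0, "az": 0, "claw": 8.5}, {"tx": 0, "ty": 0, "tz": 0, "ax": 0, "ay": 0, "az": 0, "claw": 8.5}]}}

```text
clock: 14.25
ee_pos: [0.5182, 0.0, 0.2196]
eef_rot: [[0.783, 0.622, 0.0], [0.622, -0.783, 0.0], [0.0, -0.0, -1.0]]
wrist_force: [0.4, 0.5, 0.1]
finger_gap: 0.992
```

```bash
python3 - <<'E'
from h import *
s=robot.read_state();print(s['clock'],s['ee_pos'],s['qpos'])
d=shot('wrist','w2');shot('top','top2')
cv2.imwrite('pics/w2b.png',cv2.resize(cv2.imread('pics/w2.png')[100:420],(784,448),interpolation=cv2.INTER_CUBIC))
E
```

```text
14.25 [0.5182 0.     0.2196] [-0.6265  0.4506  0.7348  2.1114 -0.4499  0.7372 -0.4992]
```

View pics/w2b.png

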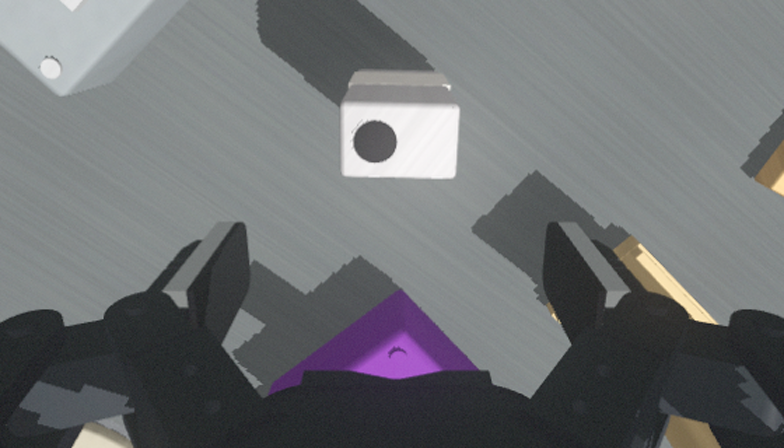

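The tin stands upright, square to the jaws. Its top corners in the crop are (342,103), (459,104), (456,178) and (342,177).

```bash
python3 - <<'E'
from h import *
d=load('w2')
P=atz(d,np.array([(342,103),(459,104),(456,178),(342,177)])/1.4+[0,100],.12)
print(P,P.mean(0));s=robot.read_state();e=P.mean(0)-s['ee_pos'];print('tool err cm',100*s['eef_rot'].T@e)
print([np.linalg.norm(P[i]-P[(i+1)%4]) for i in range(4)],np.degrees(np.arctan2(*(P[1]-P[0])[1::-1])))
E
```

```text
[[ 0.5179  0.0345  0.12  ]
 [ 0.5534 -0.0109  0.12  ]
 [ 0.523  -0.0348  0.12  ]
 [ 0.487   0.0113  0.12  ]] [0.5203 0.     0.12  ]
tool err cm [0.1665 0.1187 9.949 ]
[np.float64(0.05757980448644767), np.float64(0.03869521790629848), np.float64(0.05852260096115645), np.float64(0.03867069070108654)] -51.99702662971126
```

{"op": "jog_arm", "data": {"targets": [{"tx": 0, "ty": 0.1, "tz": 1.0, "ax": 0, "ay": 0, "az": 0, "claw": 8.5}, {"tx": 0, "ty": 0, "tz": 2.0, "ax": 0, "ay": 0, "az": 0, "claw": 8.5}, {"tx": 0, "ty": 0, "tz": 2.5, "ax": 0, "ay": 0, "az": 0, "claw": 8.5}, {"tx": 0, "ty": 0, "tz": 2.5, "ax": 0, "ay": 0, "az": 0, "claw": 8.5}, {"tx": 0, "ty": 0, "tz": 2.5, "ax": 0, "ay": 0, "az": 0, "claw": 8.5}, {"tx": 0, "ty": 0, "tz": 2.0, "ax": 0, "ay": 0, "az": 0, "claw": 8.5}, {"tx": 0, "ty": 0, "tz": 1.5, "ax": 0, "ay": 0, "az": 0, "claw": 8.5}, {"tx": 0, "ty": 0, "tz": 0.8, "ax": 0, "ay": 0, "az": 0, "claw": 8.5}, {"tx": 0, "ty": 0, "tz": 0, "ax": 0, "ay": 0, "az": 0, "claw": 8.5}, {"tx": 0, "ty": 0, "tz": 0, "ax": 0, "ay": 0, "az": 0, "claw": 8.5}]}}

```text
clock: 15.35
ee_pos: [0.519, -0.0012, 0.0715]
eef_rot: [[0.785, 0.62, 0.0], [0.62, -0.785, -0.0], [0.0, 0.0, -1.0]]
wrist_force: [-0.1, -0.2, 0.1]
finger_gap: 0.994
```

{"op": "jog_arm", "data": {"targets": [{"tx": 0, "ty": 0, "tz": 0, "ax": 0, "ay": 0, "az": 0, "claw": 6.6}, {"tx": 0, "ty": 0, "tz": 0, "ax": 0, "ay": 0, "az": 0, "claw": 6.4}, {"tx": 0, "ty": 0, "tz": 0, "ax": 0, "ay": 0, "az": 0, "claw": 6.2}, {"tx": 0, "ty": 0, "tz": 0, "ax": 0, "ay": 0, "az": 0, "claw": 6.0}, {"tx": 0, "ty": 0, "tz": 0, "ax": 0, "ay": 0, "az": 0, "claw": 5}, {"tx": 0, "ty": 0, "tz": 0, "ax": 0, "ay": 0, "az": 0, "claw": 5}, {"tx": 0, "ty": 0, "tz": 0, "ax": 0, "ay": 0, "az": 0, "claw": 5}, {"tx": 0, "ty": 0, "tz": 0, "ax": 0, "ay": 0, "az": 0, "claw": 5}, {"tx": 0, "ty": 0, "tz": 0, "ax": 0, "ay": 0, "az": 0, "claw": 5}, {"tx": 0, "ty": 0, "tz": 0, "ax": 0, "ay": 0, "az": 0, "claw": 5}]}}

```text
clock: 16.35
ee_pos: [0.5193, -0.0008, 0.072]
eef_rot: [[0.785, 0.62, 0.001], [0.62, -0.785, 0.001], [0.001, 0.0, -1.0]]
wrist_force: [-1.2, -0.1, 9.7]
finger_gap: 0.699
```

{"op": "jog_arm", "data": {"targets": [{"tx": 0, "ty": 0, "tz": -0.5, "ax": 0, "ay": 0, "az": 0, "claw": 5}, {"tx": 0, "ty": 0, "tz": -1.0, "ax": 0, "ay": 0, "az": 0, "claw": 5}, {"tx": 0, "ty": 0, "tz": -2.0, "ax": 0, "ay": 0, "az": 0, "claw": 5}, {"tx": 0, "ty": 0, "tz": -3.0, "ax": 0, "ay": 0, "az": 0, "claw": 5}, {"tx": 0, "ty": 0, "tz": -3.0, "ax": 0, "ay": 0, "az": 0, "claw": 5}, {"tx": 0, "ty": 0, "tz": -3.0, "ax": 0, "ay": 0, "az": 0, "claw": 5}, {"tx": 0, "ty": 0, "tz": -3.0, "ax": 0, "ay": 0, "az": 0, "claw": 5}, {"tx": 0, "ty": 0, "tz": -3.0, "ax": 0, "ay": 0, "az": 0, "claw": 5}, {"tx": 0, "ty": 0, "tz": -2.0, "ax": 0, "ay": 0, "az": 0, "claw": 5}, {"tx": 0, "ty": 0, "tz": -1.0, "ax": 0, "ay": 0, "az": 0, "claw": 5}]}}

```text
clock: 17.35
ee_pos: [0.5188, -0.001, 0.2882]
eef_rot: [[0.785, 0.62, 0.002], [0.62, -0.785, 0.001], [0.002, 0.001, -1.0]]
wrist_force: [-0.1, -0.7, -5.2]
finger_gap: 0.692
```

```bash
python3 plan.py 10 .42 .09 .30 -8.4;
```

```text
from [ 0.5188 -0.001   0.2882] jaw -51.685004742829 F [-0.0627 -0.7112 -5.2347]
0 t -0.21 -1.33 -0.12 a 0.01 -0.01 -4.33
1 t -0.11 -1.34 -0.12 a 0.01 -0.01 -4.33
2 t -0.01 -1.34 -0.12 a 0.01 -0.01 -4.33
3 t 0.09 -1.34 -0.12 a 0.01 -0.01 -4.33
4 t 0.19 -1.33 -0.12 a 0.01 -0.01 -4.33
5 t 0.29 -1.31 -0.12 a 0.01 -0.01 -4.33
6 t 0.39 -1.29 -0.12 a 0.01 -0.01 -4.33
7 t 0.49 -1.25 -0.12 a 0.01 -0.01 -4.33
8 t 0.58 -1.21 -0.12 a 0.01 -0.01 -4.33
9 t 0.67 -1.16 -0.12 a 0.01 -0.01 -4.33
```

```bash
python3 plan.py 9 .479 .125 .30 -8.4;
```

```text
from [ 0.5188 -0.001   0.2882] jaw -51.685004742829 F [-0.0627 -0.7112 -5.2347]
0 t 0.52 -1.37 -0.13 a 0.01 -0.01 -4.81
1 t 0.63 -1.32 -0.13 a 0.01 -0.01 -4.81
2 t 0.74 -1.27 -0.13 a 0.01 -0.01 -4.81
3 t 0.85 -1.20 -0.13 a 0.01 -0.01 -4.81
4 t 0.94 -1.12 -0.13 a 0.01 -0.01 -4.81
5 t 1.04 -1.04 -0.13 a 0.01 -0.01 -4.81
6 t 1.12 -0.95 -0.13 a 0.01 -0.01 -4.81
7 t 1.19 -0.85 -0.13 a 0.01 -0.01 -4.81
8 t 1.26 -0.75 -0.13 a 0.01 -0.01 -4.81
```

{"op": "jog_arm", "data": {"targets": [{"tx": 0.5, "ty": -1.4, "tz": -0.1, "ax": 0, "ay": 0, "az": -4.8, "claw": 5}, {"tx": 0.6, "ty": -1.3, "tz": -0.1, "ax": 0, "ay": 0, "az": -4.8, "claw": 5}, {"tx": 0.7, "ty": -1.3, "tz": -0.1, "ax": 0, "ay": 0, "az": -4.8, "claw": 5}, {"tx": 0.9, "ty": -1.2, "tz": -0.1, "ax": 0, "ay": 0, "az": -4.8, "claw": 5}, {"tx": 0.9, "ty": -1.1, "tz": -0.1, "ax": 0, "ay": 0, "az": -4.8, "claw": 5}, {"tx": 1.0, "ty": -1.0, "tz": -0.1, "ax": 0, "ay": 0, "az": -4.8, "claw": 5}, {"tx": 1.1, "ty": -1.0, "tz": -0.1, "ax": 0, "ay": 0, "az": -4.8, "claw": 5}, {"tx": 1.2, "ty": -0.9, "tz": -0.1, "ax": 0, "ay": 0, "az": -4.8, "claw": 5}, {"tx": 1.3, "ty": -0.7, "tz": -0.1, "ax": 0, "ay": 0, "az": -4.8, "claw": 5}, {"tx": 0, "ty": 0, "tz": 0, "ax": 0, "ay": 0, "az": 0, "claw": 5}]}}

```text
clock: 18.35
ee_pos: [0.4771, 0.1263, 0.2948]
eef_rot: [[0.143, 0.99, -0.002], [0.99, -0.143, 0.0], [-0.0, -0.002, -1.0]]
wrist_force: [-0.5, 0.6, -4.9]
finger_gap: 0.693
```

{"op": "jog_arm", "data": {"targets": [{"tx": 0, "ty": 0, "tz": 0, "ax": 0, "ay": 0, "az": 0, "claw": 5}, {"tx": 0, "ty": 0, "tz": 0, "ax": 0, "ay": 0, "az": 0, "claw": 5}, {"tx": 0, "ty": 0, "tz": 0, "ax": 0, "ay": 0, "az": 0, "claw": 5}, {"tx": 0, "ty": 0, "tz": 0, "ax": 0, "ay": 0, "az": 0, "claw": 5}, {"tx": 0, "ty": 0, "tz": 0, "ax": 0, "ay": 0, "az": 0, "claw": 5}, {"tx": 0, "ty": 0, "tz": 0, "ax": 0, "ay": 0, "az": 0, "claw": 5}, {"tx": 0, "ty": 0, "tz": 0, "ax": 0, "ay": 0, "az": 0, "claw": 5}, {"tx": 0, "ty": 0, "tz": 0, "ax": 0, "ay": 0, "az": 0, "claw": 5}, {"tx": 0, "ty": 0, "tz": 0, "ax": 0, "ay": 0, "az": 0, "claw": 5}, {"tx": 0, "ty": 0, "tz": 0, "ax": 0, "ay": 0, "az": 0, "claw": 5}]}}

```text
clock: 19.35
ee_pos: [0.4783, 0.1247, 0.2953]
eef_rot: [[0.147, 0.989, 0.0], [0.989, -0.147, -0.0], [0.0, 0.0, -1.0]]
wrist_force: [0.5, 0.4, -3.4]
finger_gap: 0.694
```

```bash
python3 - <<'E'
from h import *
s=robot.read_state();print(s['clock'],s['ee_pos'],s['qpos'])
d=shot('wrist','w3')
im=cv2.resize(cv2.imread('pics/w3.png')[0:280,80:480],(800,560),interpolation=cv2.INTER_CUBIC);cv2.imwrite('pics/w3b.png',im)
E
```

```text
19.35 [0.4783 0.1247 0.2953] [-0.8584  0.2771  0.6291  2.0657 -0.2138  0.8612 -0.2551]
```

View pics/w3b.png

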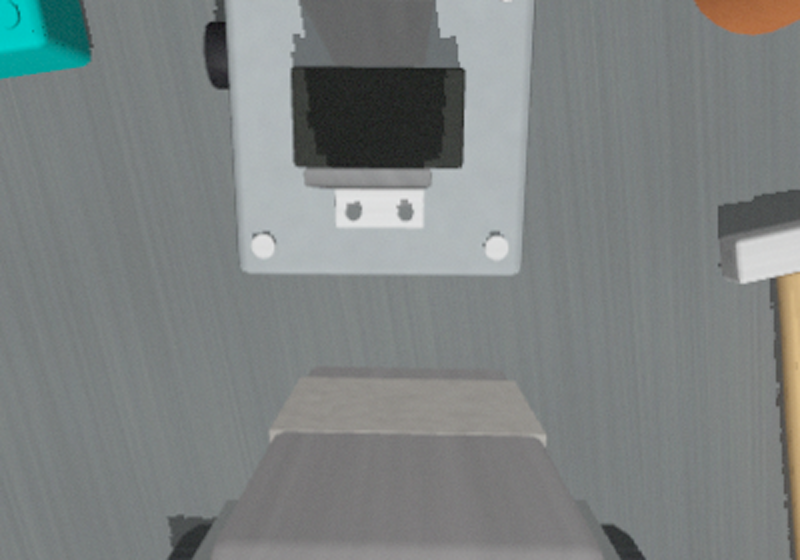

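The mixer pad's corners in the 2x crop are (292,67), (465,68), (463,167) and (294,167). The held tin's lower front edge runs from about (312,370) to (514,371).

```bash
python3 - <<'E'
from h import *
d=load('w3');o=[80,0]
P=atz(d,np.array([(292,67),(465,68),(463,167),(294,167)])/2+o,.084)
c=P.mean(0);print(P,c,[np.linalg.norm(P[i]-P[(i+1)%4]) for i in range(4)])
for i,j in((0,1),(3,2),(3,0),(2,1)):print(np.degrees(np.arctan2(*(P[j]-P[i])[1::-1])))
M=atz(d,np.array([(241,273),(521,273)])/2+o,.06);print('block near corners',M,np.linalg.norm(M[0]-M[1]),np.degrees(np.arctan2(*(M[1]-M[0])[1::-1])))
T=atz(d,np.array([(312,370),(514,371)])/2+o,.223);print('tin edge',T,np.linalg.norm(T[0]-T[1]))
s=robot.read_state();R=s['eef_rot'];p=s['ee_pos']
print('pad in tool',100*R.T@(c-p),'tin edge in tool',100*R.T@(T.mean(0)-p),'block edge mid tool',100*R.T@(M.mean(0)-p))
t=load('top0')
m=np.array([.4786,.2317]);print('cheek est in tool',100*R.T@(np.r_[m,.084]-p))
E
```

```text
[[0.4465 0.2588 0.084 ]
 [0.5242 0.2468 0.084 ]
 [0.5179 0.2044 0.084 ]
 [0.4392 0.2162 0.084 ]] [0.4819 0.2316 0.084 ] [np.float64(0.07859183560091085), np.float64(0.04285120268976636), np.float64(0.07951169177996624), np.float64(0.04328601455506072)]
-8.80253807742808
-8.492282810504587
80.32325627476187
81.54279098331163
block near corners [[0.3984 0.1699 0.06  ]
 [0.5431 0.1483 0.06  ]] 0.14628930489344213 -8.485563278959704
tin edge [[0.453  0.1484 0.223 ]
 [0.5146 0.1389 0.223 ]] 0.062293920446007574
pad in tool [10.6289 -1.2217 21.1307] tin edge in tool [1.9656 0.2609 7.2307] block edge mid tool [ 3.2987 -1.2547 23.5307]
cheek est in tool [10.594  -1.5526 21.1307]
```

{"op": "jog_arm", "data": {"targets": [{"tx": 0.7, "ty": -0.2, "tz": 0, "ax": 0, "ay": 0, "az": 0, "claw": 5}, {"tx": 1.4, "ty": -0.2, "tz": 0, "ax": 0, "ay": 0, "az": 0, "claw": 5}, {"tx": 1.8, "ty": -0.2, "tz": 0, "ax": 0, "ay": 0, "az": 0, "claw": 5}, {"tx": 2.0, "ty": -0.2, "tz": 0, "ax": 0, "ay": 0, "az": 0, "claw": 5}, {"tx": 2.0, "ty": -0.2, "tz": 0, "ax": 0, "ay": 0, "az": 0, "claw": 5}, {"tx": 1.5, "ty": -0.2, "tz": 0, "ax": 0, "ay": 0, "az": 0, "claw": 5}, {"tx": 0.9, "ty": -0.1, "tz": 0, "ax": 0, "ay": 0, "az": 0, "claw": 5}, {"tx": 0.25, "ty": -0.1, "tz": 0, "ax": 0, "ay": 0, "az": 0, "claw": 5}, {"tx": 0, "ty": 0, "tz": 0, "ax": 0, "ay": 0, "az": 0, "claw": 5}, {"tx": 0, "ty": 0, "tz": 0, "ax": 0, "ay": 0, "az": 0, "claw": 5}]}}

```text
clock: 20.4
ee_pos: [0.4801, 0.2301, 0.2953]
eef_rot: [[0.149, 0.989, -0.0], [0.989, -0.149, -0.0], [-0.0, 0.0, -1.0]]
wrist_force: [0.2, -0.2, -4.8]
finger_gap: 0.697
```

```bash
python3 - <<'E'
from h import *
s=robot.read_state();print(s['clock'],s['ee_pos'])
R=s['eef_rot'];p=s['ee_pos']
for m in ([.4819-.001,.2316-.0015],[.4786,.2317]):print(100*R.T@(np.r_[m,.084]-p))
E
```

```text
20.4 [0.4801 0.2301 0.2953]
[ 0.0142  0.0836 21.1343]
[ 0.1382 -0.1676 21.1342]
```

{"op": "jog_arm", "data": {"targets": [{"tx": 0.1, "ty": 0, "tz": 0.8, "ax": 0, "ay": 0, "az": 0, "claw": 5}, {"tx": 0, "ty": 0, "tz": 1.0, "ax": 0, "ay": 0, "az": 0, "claw": 5}, {"tx": 0, "ty": 0, "tz": 1.0, "ax": 0, "ay": 0, "az": 0, "claw": 5}, {"tx": 0, "ty": 0, "tz": 1.0, "ax": 0, "ay": 0, "az": 0, "claw": 5}, {"tx": 0, "ty": 0, "tz": 1.0, "ax": 0, "ay": 0, "az": 0, "claw": 5}, {"tx": 0, "ty": 0, "tz": 1.0, "ax": 0, "ay": 0, "az": 0, "claw": 5}, {"tx": 0, "ty": 0, "tz": 0.5, "ax": 0, "ay": 0, "az": 0, "claw": 5}, {"tx": 0, "ty": 0, "tz": 0, "ax": 0, "ay": 0, "az": 0, "claw": 5}, {"tx": 0, "ty": 0, "tz": 0, "ax": 0, "ay": 0, "az": 0, "claw": 5}, {"tx": 0, "ty": 0, "tz": 0, "ax": 0, "ay": 0, "az": 0, "claw": 5}]}}

```text
clock: 21.4
ee_pos: [0.4805, 0.2321, 0.2327]
eef_rot: [[0.148, 0.989, 0.001], [0.989, -0.148, 0.0], [0.001, 0.001, -1.0]]
wrist_force: [0.4, 0.4, -3.9]
finger_gap: 0.695
```

```bash
python3 - <<'E'
from h import *
s=robot.read_state();print(s['clock'],s['ee_pos'],s['wrist_force'],s['wrist_torque'])
d=shot('wrist','w4')
cv2.imwrite('pics/w4b.png',cv2.resize(cv2.imread('pics/w4.png')[60:360,80:480],(800,600),interpolation=cv2.INTER_CUBIC))
E
```

```text
21.4 [0.4805 0.2321 0.2327] [ 0.3518  0.4107 -3.8614] [-0.0491  0.0471 -0.0738]
```

View pics/w4b.png

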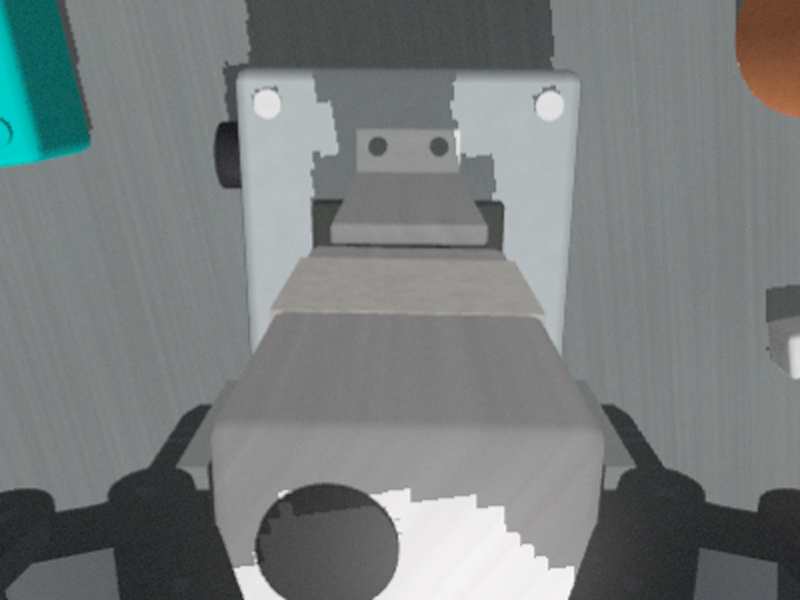

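The tin has entered the gap with no contact. The far cheek's inner top edge is at v≈243, and the tin's lower front edge is at v≈248, u 305 to 508. I'll compute the margins before going deeper.

```bash
python3 - <<'E'
from h import *
d=load('w4');o=[80,60]
s=robot.read_state();R=s['eef_rot'];p=s['ee_pos']
f=lambda uv,z:print(100*(atz(d,np.array(uv)/2+o,z)-p)@R)
f([(331,242),(488,243)],.18)   # far cheek inner top edge: expect +2.6
f([(305,248),(508,249)],.1607) # tin bottom edge: expect 2.0
f([(312,201),(503,202)],.084)  # pad far edge: expect 2.2
E
```

```text
[[ 2.6704 -2.0503  5.275 ]
 [ 2.641   2.3354  5.278 ]]
[[ 2.0437 -3.0618  7.2039]
 [ 2.011   3.1844  7.2082]]
[[ 2.2135 -3.8059 14.8735]
 [ 2.1709  4.0276 14.8789]]
```

{"op": "jog_arm", "data": {"targets": [{"tx": 0, "ty": 0.1, "tz": 0.8, "ax": 0, "ay": 0, "az": 0, "claw": 5}, {"tx": 0, "ty": 0, "tz": 1.0, "ax": 0, "ay": 0, "az": 0, "claw": 5}, {"tx": 0, "ty": 0, "tz": 1.2, "ax": 0, "ay": 0, "az": 0, "claw": 5}, {"tx": 0, "ty": 0, "tz": 1.2, "ax": 0, "ay": 0, "az": 0, "claw": 5}, {"tx": 0, "ty": 0, "tz": 1.2, "ax": 0, "ay": 0, "az": 0, "claw": 5}, {"tx": 0, "ty": 0, "tz": 1.0, "ax": 0, "ay": 0, "az": 0, "claw": 5}, {"tx": 0, "ty": 0, "tz": 0.5, "ax": 0, "ay": 0, "az": 0, "claw": 5}, {"tx": 0, "ty": 0, "tz": 0.2, "ax": 0, "ay": 0, "az": 0, "claw": 5}, {"tx": 0, "ty": 0, "tz": 0, "ax": 0, "ay": 0, "az": 0, "claw": 5}, {"tx": 0, "ty": 0, "tz": 0, "ax": 0, "ay": 0, "az": 0, "claw": 5}]}}

```text
clock: 22.45
ee_pos: [0.4815, 0.2319, 0.1616]
eef_rot: [[0.148, 0.989, 0.001], [0.989, -0.148, 0.0], [0.0, 0.001, -1.0]]
wrist_force: [0.5, -0.5, -3.5]
finger_gap: 0.699
```

{"op": "jog_arm", "data": {"targets": [{"tx": 0, "ty": 0, "tz": 0.1, "ax": 0, "ay": 0, "az": 0, "claw": 5}, {"tx": 0, "ty": 0, "tz": 0.1, "ax": 0, "ay": 0, "az": 0, "claw": 5}, {"tx": 0, "ty": 0, "tz": 0.1, "ax": 0, "ay": 0, "az": 0, "claw": 5}, {"tx": 0, "ty": 0, "tz": 0.1, "ax": 0, "ay": 0, "az": 0, "claw": 5}, {"tx": 0, "ty": 0, "tz": 0.1, "ax": 0, "ay": 0, "az": 0, "claw": 5}, {"tx": 0, "ty": 0, "tz": 0.1, "ax": 0, "ay": 0, "az": 0, "claw": 5}, {"tx": 0, "ty": 0, "tz": 0.1, "ax": 0, "ay": 0, "az": 0, "claw": 5}, {"tx": 0, "ty": 0, "tz": 0, "ax": 0, "ay": 0, "az": 0, "claw": 5}, {"tx": 0, "ty": 0, "tz": 0, "ax": 0, "ay": 0, "az": 0, "claw": 5}, {"tx": 0, "ty": 0, "tz": 0, "ax": 0, "ay": 0, "az": 0, "claw": 5}]}}

```text
clock: 23.45
ee_pos: [0.4812, 0.2319, 0.1545]
eef_rot: [[0.147, 0.989, 0.0], [0.989, -0.147, 0.0], [0.0, 0.0, -1.0]]
wrist_force: [-0.5, -0.7, 3.9]
finger_gap: 0.696
```

{"op": "jog_arm", "data": {"targets": [{"tx": 0, "ty": 0, "tz": 0.1, "ax": 0, "ay": 0, "az": 0, "claw": 5}, {"tx": 0, "ty": 0, "tz": 0.1, "ax": 0, "ay": 0, "az": 0, "claw": 5}, {"tx": 0, "ty": 0, "tz": 0.1, "ax": 0, "ay": 0, "az": 0, "claw": 5}, {"tx": 0, "ty": 0, "tz": 0.1, "ax": 0, "ay": 0, "az": 0, "claw": 5}, {"tx": 0, "ty": 0, "tz": 0.1, "ax": 0, "ay": 0, "az": 0, "claw": 5}, {"tx": 0, "ty": 0, "tz": 0.1, "ax": 0, "ay": 0, "az": 0, "claw": 5}, {"tx": 0, "ty": 0, "tz": 0.1, "ax": 0, "ay": 0, "az": 0, "claw": 5}, {"tx": 0, "ty": 0, "tz": 0.1, "ax": 0, "ay": 0, "az": 0, "claw": 5}, {"tx": 0, "ty": 0, "tz": 0.1, "ax": 0, "ay": 0, "az": 0, "claw": 5}, {"tx": 0, "ty": 0, "tz": 0.1, "ax": 0, "ay": 0, "az": 0, "claw": 5}]}}

```text
clock: 24.45
ee_pos: [0.4813, 0.2319, 0.1444]
eef_rot: [[0.148, 0.989, 0.0], [0.989, -0.148, 0.0], [0.0, 0.0, -1.0]]
wrist_force: [-1.3, -1.3, 8.7]
finger_gap: 0.693
```

{"op": "jog_arm", "data": {"targets": [{"tx": 0, "ty": 0, "tz": 0.05, "ax": 0, "ay": 0, "az": 0, "claw": 5}, {"tx": 0, "ty": 0, "tz": 0.05, "ax": 0, "ay": 0, "az": 0, "claw": 5}, {"tx": 0, "ty": 0, "tz": 0.05, "ax": 0, "ay": 0, "az": 0, "claw": 5}, {"tx": 0, "ty": 0, "tz": 0.05, "ax": 0, "ay": 0, "az": 0, "claw": 5}, {"tx": 0, "ty": 0, "tz": 0, "ax": 0, "ay": 0, "az": 0, "claw": 5}, {"tx": 0, "ty": 0, "tz": 0, "ax": 0, "ay": 0, "az": 0, "claw": 5}, {"tx": 0, "ty": 0, "tz": 0, "ax": 0, "ay": 0, "az": 0, "claw": 5}, {"tx": 0, "ty": 0, "tz": 0, "ax": 0, "ay": 0, "az": 0, "claw": 5}, {"tx": 0, "ty": 0, "tz": 0, "ax": 0, "ay": 0, "az": 0, "claw": 5}, {"tx": 0, "ty": 0, "tz": 0, "ax": 0, "ay": 0, "az": 0, "claw": 5}]}}

```text
clock: 25.45
ee_pos: [0.4812, 0.2319, 0.1425]
eef_rot: [[0.148, 0.989, 0.0], [0.989, -0.148, 0.0], [0.0, 0.0, -1.0]]
wrist_force: [-3.3, -1.0, 9.4]
finger_gap: 0.699
```

{"op": "jog_arm", "data": {"targets": [{"tx": 0, "ty": 0, "tz": 0.05, "ax": 0, "ay": 0, "az": 0, "claw": 5}, {"tx": 0, "ty": 0, "tz": 0, "ax": 0, "ay": 0, "az": 0, "claw": 5}, {"tx": 0, "ty": 0, "tz": 0.05, "ax": 0, "ay": 0, "az": 0, "claw": 5}, {"tx": 0, "ty": 0, "tz": 0, "ax": 0, "ay": 0, "az": 0, "claw": 5}, {"tx": 0, "ty": 0, "tz": 0, "ax": 0, "ay": 0, "az": 0, "claw": 5}, {"tx": 0, "ty": 0, "tz": 0, "ax": 0, "ay": 0, "az": 0, "claw": 5}, {"tx": 0, "ty": 0, "tz": 0, "ax": 0, "ay": 0, "az": 0, "claw": 5}, {"tx": 0, "ty": 0, "tz": 0, "ax": 0, "ay": 0, "az": 0, "claw": 5}, {"tx": 0, "ty": 0, "tz": 0, "ax": 0, "ay": 0, "az": 0, "claw": 5}, {"tx": 0, "ty": 0, "tz": 0, "ax": 0, "ay": 0, "az": 0, "claw": 5}]}}

```text
clock: 26.45
ee_pos: [0.4812, 0.2319, 0.1416]
eef_rot: [[0.148, 0.989, 0.0], [0.989, -0.148, 0.0], [0.0, 0.0, -1.0]]
wrist_force: [-2.0, -1.1, 9.3]
finger_gap: 0.695
```

{"op": "jog_arm", "data": {"targets": [{"tx": 0, "ty": 0, "tz": 0.05, "ax": 0, "ay": 0, "az": 0, "claw": 5}, {"tx": 0, "ty": 0, "tz": 0, "ax": 0, "ay": 0, "az": 0, "claw": 5}, {"tx": 0, "ty": 0, "tz": 0.03, "ax": 0, "ay": 0, "az": 0, "claw": 5}, {"tx": 0, "ty": 0, "tz": 0, "ax": 0, "ay": 0, "az": 0, "claw": 5}, {"tx": 0, "ty": 0, "tz": 0, "ax": 0, "ay": 0, "az": 0, "claw": 5}, {"tx": 0, "ty": 0, "tz": 0, "ax": 0, "ay": 0, "az": 0, "claw": 5}, {"tx": 0, "ty": 0, "tz": 0, "ax": 0, "ay": 0, "az": 0, "claw": 5}, {"tx": 0, "ty": 0, "tz": 0, "ax": 0, "ay": 0, "az": 0, "claw": 5}, {"tx": 0, "ty": 0, "tz": 0, "ax": 0, "ay": 0, "az": 0, "claw": 5}, {"tx": 0, "ty": 0, "tz": 0, "ax": 0, "ay": 0, "az": 0, "claw": 5}]}}

```text
clock: 27.45
ee_pos: [0.4813, 0.2319, 0.141]
eef_rot: [[0.147, 0.989, 0.0], [0.989, -0.147, 0.001], [0.001, 0.0, -1.0]]
wrist_force: [-4.1, -0.6, 12.4]
finger_gap: 0.695
```

{"op": "jog_arm", "data": {"targets": [{"tx": 0, "ty": 0, "tz": 0.04, "ax": 0, "ay": 0, "az": 0, "claw": 5}, {"tx": 0, "ty": 0, "tz": 0, "ax": 0, "ay": 0, "az": 0, "claw": 5}, {"tx": 0, "ty": 0, "tz": 0, "ax": 0, "ay": 0, "az": 0, "claw": 5}, {"tx": 0, "ty": 0, "tz": 0, "ax": 0, "ay": 0, "az": 0, "claw": 5}, {"tx": 0, "ty": 0, "tz": 0, "ax": 0, "ay": 0, "az": 0, "claw": 5}, {"tx": 0, "ty": 0, "tz": 0, "ax": 0, "ay": 0, "az": 0, "claw": 5}, {"tx": 0, "ty": 0, "tz": 0, "ax": 0, "ay": 0, "az": 0, "claw": 5}, {"tx": 0, "ty": 0, "tz": 0, "ax": 0, "ay": 0, "az": 0, "claw": 5}, {"tx": 0, "ty": 0, "tz": 0, "ax": 0, "ay": 0, "az": 0, "claw": 5}, {"tx": 0, "ty": 0, "tz": 0, "ax": 0, "ay": 0, "az": 0, "claw": 5}]}}

```text
clock: 28.45
ee_pos: [0.4813, 0.2319, 0.141]
eef_rot: [[0.148, 0.989, 0.0], [0.989, -0.148, 0.001], [0.001, 0.0, -1.0]]
wrist_force: [-4.8, -0.5, 18.1]
finger_gap: 0.697
```

The force jumped with no further travel (TCP z stayed at 0.141), so the pad is on its stop with about 22 N on it. Holding here.

{"op": "jog_arm", "data": {"targets": [{"tx": 0, "ty": 0, "tz": 0, "ax": 0, "ay": 0, "az": 0, "claw": 5}, {"tx": 0, "ty": 0, "tz": 0, "ax": 0, "ay": 0, "az": 0, "claw": 5}, {"tx": 0, "ty": 0, "tz": 0, "ax": 0, "ay": 0, "az": 0, "claw": 5}, {"tx": 0, "ty": 0, "tz": 0, "ax": 0, "ay": 0, "az": 0, "claw": 5}, {"tx": 0, "ty": 0, "tz": 0, "ax": 0, "ay": 0, "az": 0, "claw": 5}, {"tx": 0, "ty": 0, "tz": 0, "ax": 0, "ay": 0, "az": 0, "claw": 5}, {"tx": 0, "ty": 0, "tz": 0, "ax": 0, "ay": 0, "az": 0, "claw": 5}, {"tx": 0, "ty": 0, "tz": 0, "ax": 0, "ay": 0, "az": 0, "claw": 5}, {"tx": 0, "ty": 0, "tz": 0, "ax": 0, "ay": 0, "az": 0, "claw": 5}, {"tx": 0, "ty": 0, "tz": 0, "ax": 0, "ay": 0, "az": 0, "claw": 5}]}}

```text
clock: 29.45
ee_pos: [0.4813, 0.2319, 0.141]
eef_rot: [[0.148, 0.989, 0.0], [0.989, -0.148, 0.001], [0.001, 0.0, -1.0]]
wrist_force: [-5.0, -0.9, 17.4]
finger_gap: 0.699
```

{"op": "jog_arm", "data": {"targets": [{"tx": 0, "ty": 0, "tz": 0, "ax": 0, "ay": 0, "az": 0, "claw": 5}, {"tx": 0, "ty": 0, "tz": 0, "ax": 0, "ay": 0, "az": 0, "claw": 5}, {"tx": 0, "ty": 0, "tz": 0, "ax": 0, "ay": 0, "az": 0, "claw": 5}, {"tx": 0, "ty": 0, "tz": 0, "ax": 0, "ay": 0, "az": 0, "claw": 5}, {"tx": 0, "ty": 0, "tz": 0, "ax": 0, "ay": 0, "az": 0, "claw": 5}, {"tx": 0, "ty": 0, "tz": 0, "ax": 0, "ay": 0, "az": 0, "claw": 5}, {"tx": 0, "ty": 0, "tz": 0, "ax": 0, "ay": 0, "az": 0, "claw": 5}, {"tx": 0, "ty": 0, "tz": 0, "ax": 0, "ay": 0, "az": 0, "claw": 5}, {"tx": 0, "ty": 0, "tz": 0, "ax": 0, "ay": 0, "az": 0, "claw": 5}, {"tx": 0, "ty": 0, "tz": 0, "ax": 0, "ay": 0, "az": 0, "claw": 5}]}}

```text
clock: 30.45
ee_pos: [0.4813, 0.2319, 0.141]
eef_rot: [[0.148, 0.989, 0.0], [0.989, -0.148, 0.001], [0.001, 0.0, -1.0]]
wrist_force: [-4.6, -1.3, 18.7]
finger_gap: 0.701
```

{"op": "jog_arm", "data": {"targets": [{"tx": 0, "ty": 0, "tz": 0, "ax": 0, "ay": 0, "az": 0, "claw": 5}, {"tx": 0, "ty": 0, "tz": 0, "ax": 0, "ay": 0, "az": 0, "claw": 5}, {"tx": 0, "ty": 0, "tz": 0, "ax": 0, "ay": 0, "az": 0, "claw": 5}, {"tx": 0, "ty": 0, "tz": 0, "ax": 0, "ay": 0, "az": 0, "claw": 5}, {"tx": 0, "ty": 0, "tz": 0, "ax": 0, "ay": 0, "az": 0, "claw": 5}, {"tx": 0, "ty": 0, "tz": 0, "ax": 0, "ay": 0, "az": 0, "claw": 5}, {"tx": 0, "ty": 0, "tz": 0, "ax": 0, "ay": 0, "az": 0, "claw": 5}, {"tx": 0, "ty": 0, "tz": 0, "ax": 0, "ay": 0, "az": 0, "claw": 5}, {"tx": 0, "ty": 0, "tz": 0, "ax": 0, "ay": 0, "az": 0, "claw": 5}, {"tx": 0, "ty": 0, "tz": 0, "ax": 0, "ay": 0, "az": 0, "claw": 5}]}}

```text
clock: 31.45
ee_pos: [0.4812, 0.2319, 0.141]
eef_rot: [[0.148, 0.989, 0.0], [0.989, -0.148, 0.001], [0.001, 0.0, -1.0]]
wrist_force: [-4.9, -1.3, 17.3]
finger_gap: 0.694
```

{"op": "jog_arm", "data": {"targets": [{"tx": 0, "ty": 0, "tz": -0.1, "ax": 0, "ay": 0, "az": 0, "claw": 5}, {"tx": 0, "ty": 0, "tz": -0.2, "ax": 0, "ay": 0, "az": 0, "claw": 5}, {"tx": 0, "ty": 0, "tz": -0.2, "ax": 0, "ay": 0, "az": 0, "claw": 5}, {"tx": 0, "ty": 0, "tz": -0.2, "ax": 0, "ay": 0, "az": 0, "claw": 5}, {"tx": 0, "ty": 0, "tz": -0.2, "ax": 0, "ay": 0, "az": 0, "claw": 5}, {"tx": 0, "ty": 0, "tz": -0.2, "ax": 0, "ay": 0, "az": 0, "claw": 5}, {"tx": 0, "ty": 0, "tz": -0.2, "ax": 0, "ay": 0, "az": 0, "claw": 5}, {"tx": 0, "ty": 0, "tz": -0.15, "ax": 0, "ay": 0, "az": 0, "claw": 5}, {"tx": 0, "ty": 0, "tz": 0, "ax": 0, "ay": 0, "az": 0, "claw": 5}, {"tx": 0, "ty": 0, "tz": 0, "ax": 0, "ay": 0, "az": 0, "claw": 5}]}}

```text
clock: 32.45
ee_pos: [0.4812, 0.2319, 0.1545]
eef_rot: [[0.147, 0.989, 0.0], [0.989, -0.147, -0.0], [-0.0, 0.0, -1.0]]
wrist_force: [-2.0, -0.6, 4.0]
finger_gap: 0.696
```

{"op": "jog_arm", "data": {"targets": [{"tx": 0, "ty": 0, "tz": -0.05, "ax": 0, "ay": 0, "az": 0, "claw": 5}, {"tx": 0, "ty": 0, "tz": -0.05, "ax": 0, "ay": 0, "az": 0, "claw": 5}, {"tx": 0, "ty": 0, "tz": 0, "ax": 0, "ay": 0, "az": 0, "claw": 5}, {"tx": 0, "ty": 0, "tz": 0, "ax": 0, "ay": 0, "az": 0, "claw": 5}, {"tx": 0, "ty": 0, "tz": 0, "ax": 0, "ay": 0, "az": 0, "claw": 5}, {"tx": 0, "ty": 0, "tz": 0, "ax": 0, "ay": 0, "az": 0, "claw": 5}, {"tx": 0, "ty": 0, "tz": 0, "ax": 0, "ay": 0, "az": 0, "claw": 5}, {"tx": 0, "ty": 0, "tz": 0, "ax": 0, "ay": 0, "az": 0, "claw": 5}, {"tx": 0, "ty": 0, "tz": 0, "ax": 0, "ay": 0, "az": 0, "claw": 5}, {"tx": 0, "ty": 0, "tz": 0, "ax": 0, "ay": 0, "az": 0, "claw": 5}]}}

```text
clock: 33.45
ee_pos: [0.4812, 0.2319, 0.1556]
eef_rot: [[0.147, 0.989, 0.0], [0.989, -0.147, -0.0], [0.0, 0.0, -1.0]]
wrist_force: [-0.8, -0.4, 4.5]
finger_gap: 0.697
```

{"op": "jog_arm", "data": {"targets": [{"tx": 0, "ty": 0, "tz": -0.04, "ax": 0, "ay": 0, "az": 0, "claw": 5}, {"tx": 0, "ty": 0, "tz": 0, "ax": 0, "ay": 0, "az": 0, "claw": 5}, {"tx": 0, "ty": 0, "tz": 0, "ax": 0, "ay": 0, "az": 0, "claw": 5}, {"tx": 0, "ty": 0, "tz": 0, "ax": 0, "ay": 0, "az": 0, "claw": 5}, {"tx": 0, "ty": 0, "tz": 0, "ax": 0, "ay": 0, "az": 0, "claw": 5}, {"tx": 0, "ty": 0, "tz": 0, "ax": 0, "ay": 0, "az": 0, "claw": 5}, {"tx": 0, "ty": 0, "tz": 0, "ax": 0, "ay": 0, "az": 0, "claw": 5}, {"tx": 0, "ty": 0, "tz": 0, "ax": 0, "ay": 0, "az": 0, "claw": 5}, {"tx": 0, "ty": 0, "tz": 0, "ax": 0, "ay": 0, "az": 0, "claw": 5}, {"tx": 0, "ty": 0, "tz": 0, "ax": 0, "ay": 0, "az": 0, "claw": 5}]}}

```text
clock: 34.45
ee_pos: [0.4812, 0.2319, 0.156]
eef_rot: [[0.147, 0.989, 0.0], [0.989, -0.147, -0.0], [-0.0, 0.0, -1.0]]
wrist_force: [-0.2, -0.7, 4.2]
finger_gap: 0.697
```

{"op": "jog_arm", "data": {"targets": [{"tx": 0, "ty": 0, "tz": -0.04, "ax": 0, "ay": 0, "az": 0, "claw": 5}, {"tx": 0, "ty": 0, "tz": 0, "ax": 0, "ay": 0, "az": 0, "claw": 5}, {"tx": 0, "ty": 0, "tz": 0, "ax": 0, "ay": 0, "az": 0, "claw": 5}, {"tx": 0, "ty": 0, "tz": 0, "ax": 0, "ay": 0, "az": 0, "claw": 5}, {"tx": 0, "ty": 0, "tz": 0, "ax": 0, "ay": 0, "az": 0, "claw": 5}, {"tx": 0, "ty": 0, "tz": 0, "ax": 0, "ay": 0, "az": 0, "claw": 5}, {"tx": 0, "ty": 0, "tz": 0, "ax": 0, "ay": 0, "az": 0, "claw": 5}, {"tx": 0, "ty": 0, "tz": 0, "ax": 0, "ay": 0, "az": 0, "claw": 5}, {"tx": 0, "ty": 0, "tz": 0, "ax": 0, "ay": 0, "az": 0, "claw": 5}, {"tx": 0, "ty": 0, "tz": 0, "ax": 0, "ay": 0, "az": 0, "claw": 5}]}}

```text
clock: 35.45
ee_pos: [0.4812, 0.2319, 0.1564]
eef_rot: [[0.147, 0.989, 0.0], [0.989, -0.147, 0.0], [0.0, 0.0, -1.0]]
wrist_force: [-0.2, -0.8, -3.3]
finger_gap: 0.696
```

Now it is nearly neutral: pad up, tin just resting. Releasing gently, then rising clear.

{"op": "jog_arm", "data": {"targets": [{"tx": 0, "ty": 0, "tz": 0, "ax": 0, "ay": 0, "az": 0, "claw": 5.8}, {"tx": 0, "ty": 0, "tz": 0, "ax": 0, "ay": 0, "az": 0, "claw": 6.1}, {"tx": 0, "ty": 0, "tz": 0, "ax": 0, "ay": 0, "az": 0, "claw": 6.4}, {"tx": 0, "ty": 0, "tz": 0, "ax": 0, "ay": 0, "az": 0, "claw": 7}, {"tx": 0, "ty": 0, "tz": 0, "ax": 0, "ay": 0, "az": 0, "claw": 8}, {"tx": 0, "ty": 0, "tz": 0, "ax": 0, "ay": 0, "az": 0, "claw": 8.5}, {"tx": 0, "ty": 0, "tz": 0, "ax": 0, "ay": 0, "az": 0, "claw": 8.5}, {"tx": 0, "ty": 0, "tz": 0, "ax": 0, "ay": 0, "az": 0, "claw": 8.5}, {"tx": 0, "ty": 0, "tz": 0, "ax": 0, "ay": 0, "az": 0, "claw": 8.5}, {"tx": 0, "ty": 0, "tz": 0, "ax": 0, "ay": 0, "az": 0, "claw": 8.5}]}}

```text
clock: 36.45
ee_pos: [0.4812, 0.2319, 0.1564]
eef_rot: [[0.147, 0.989, 0.0], [0.989, -0.147, -0.0], [-0.0, 0.0, -1.0]]
wrist_force: [0.7, 0.1, 0.1]
finger_gap: 0.995
```

{"op": "jog_arm", "data": {"targets": [{"tx": 0, "ty": 0, "tz": -0.5, "ax": 0, "ay": 0, "az": 0, "claw": 8.5}, {"tx": 0, "ty": 0, "tz": -1.0, "ax": 0, "ay": 0, "az": 0, "claw": 8.5}, {"tx": 0, "ty": 0, "tz": -1.5, "ax": 0, "ay": 0, "az": 0, "claw": 8.5}, {"tx": 0, "ty": 0, "tz": -2.0, "ax": 0, "ay": 0, "az": 0, "claw": 8.5}, {"tx": 0, "ty": 0, "tz": -2.0, "ax": 0, "ay": 0, "az": 0, "claw": 8.5}, {"tx": 0, "ty": 0, "tz": -2.5, "ax": 0, "ay": 0, "az": 0, "claw": 8.5}, {"tx": 0, "ty": 0, "tz": -3.0, "ax": 0, "ay": 0, "az": 0, "claw": 8.5}, {"tx": 0, "ty": 0, "tz": -3.0, "ax": 0, "ay": 0, "az": 0, "claw": 8.5}, {"tx": 0, "ty": 0, "tz": -2.0, "ax": 0, "ay": 0, "az": 0, "claw": 8.5}, {"tx": 0, "ty": 0, "tz": -1.0, "ax": 0, "ay": 0, "az": 0, "claw": 8.5}]}}

```text
clock: 37.45
ee_pos: [0.4817, 0.2318, 0.3439]
eef_rot: [[0.148, 0.989, 0.003], [0.989, -0.148, 0.002], [0.002, 0.002, -1.0]]
wrist_force: [-0.2, -0.2, 0.0]
finger_gap: 0.994
```

```bash
python3 - <<'E'
from h import *
s=robot.read_state();print(s['clock'],s['ee_pos'],s['wrist_force'])
shot('scene','sc5');shot('wrist','w5')
a=cv2.imread('pics/sc5.png');w=cv2.imread('pics/w5.png')
crop=cv2.resize(a[110:290,90:450],(720,360));cv2.imwrite('pics/fin.png',np.vstack([crop,cv2.resize(w,(320,240)).copy() if 0 else cv2.copyMakeBorder(cv2.resize(w,(320,240)),0,0,0,400,cv2.BORDER_CONSTANT)]))
E
```

```text
37.45 [0.4817 0.2318 0.3439] [-0.1923 -0.1843  0.0236]
```

View pics/fin.png

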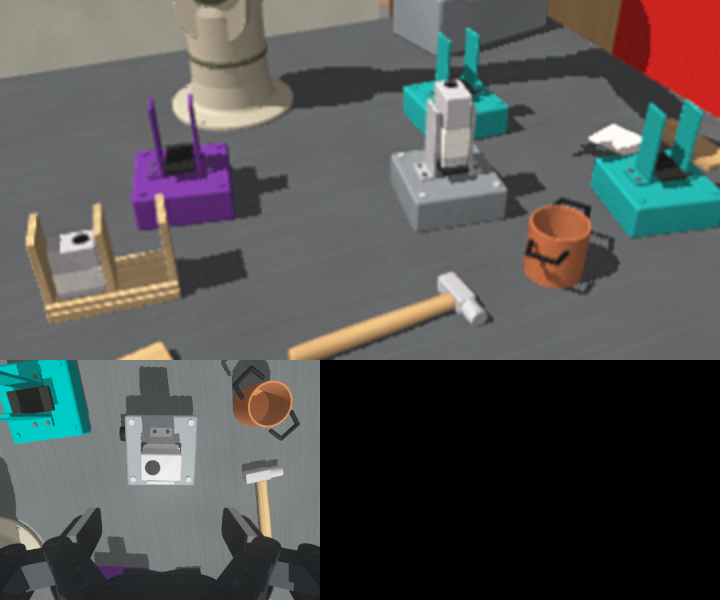

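The tin stands upright between the cheeks on the raised pad (crop about (455,125)). The rack with the short tin, the hammer and the pot look undisturbed. The gripper is clear, so I'm handing in.

```bash
python3 - <<'E'
from h import *
# bystanders: compare offcut/hammer area of scene before/after
a=load('sc0')['frame'].astype(int);b=load('sc5')['frame'].astype(int)
for n,(v0,v1,u0,u1) in dict(offcut=(280,335,110,190),hammer=(245,295,230,340),pot=(210,255,350,390),short=(225,250,118,142)).items():print(n,np.abs(a-b)[v0:v1,u0:u1].mean())
print(robot.close_job())
E
```

```text
offcut 1.7271969696969698
hammer 1.7287878787878788
pot 1.8498148148148148
short 1.8805555555555555
the job is handed in; nothing more can be done
None
```

The tall tin has been mixed and left standing upright on the raised pad between the grey mixer's cheeks. I handed the job in at about 37.5 s.

- **Regrasp:** I lifted the tin from the rack, stood it on the bench and let go. I then took it again by its 60 mm sides.
- **Pressing:** I lowered it onto the pad and pressed to the stop. The pad held about 22 N (wrist reading plus the tin's weight) at unchanged height for over 3 s. I then eased up until the wrist force was nearly neutral and released.
- **Final view:** the last pictures show the tin upright on the pad, with the gripper clear and no force at the wrist.
- **Bystanders:** the short tin, hammer, pot and offcut look the same as in the first scene picture, differing only by image noise.
- **Disagreements:** the first three move calls were refused because rows must carry all seven keys; nothing moved. The camera estimates of the mixer differed by about 3 mm, and a close view before lowering showed the tin centred to within about 1 mm. No check failed.

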